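Slide the food-sample tray between the canisters onto the mat

TASK

The white tray of printed food samples stands on one side of the two clamped canisters, and a dark square mat lies on the other side. With the fingertips, push the tray flat along the bench through the narrow gap between the canisters and on until the whole tray lies on the mat, then take the hand away. Do not lift or tip the tray, do not touch the samples and keep them all on it, and leave everything else where it stands.

Things in the scene. Friction and masses are not known exactly. Their poses are not given: they have to be found in the camera images.
- tray: white sample tray, a flat solid slab with a grey line round its side: 90 mm wide along its own x, 100 mm long along its own y, 16 mm thick, about 0.35 kg, loose, sliding flat on the bench. Origin at the centre of its underside, z up. It starts on the left or the right of the two canisters, turned by up to about 0.35 rad from square (own y along world y).
- gap (a point): the middle of the gap between the two fixed canisters, 25 mm above the bench. Its x axis runs through the centres of both canisters, its y axis is the direction of passage (may be followed either way, roughly along world y), z up. The clear width is 98 mm: the tray fits only with its 90 mm width across. Nothing lies in the gap.
- gate: the pair of fixed canisters, origin on the bench midway between them, axes as point gap. Upright cylinders 60 mm in diameter, 49 mm tall, white with black lids, one with an orange band (centre at x = +79 mm), one with a green band (x = -79 mm), each clamped by a low aluminium foot on its outer side (out to x = +/-132 mm, 10 mm high with its bolt).
- mat: dark square mat 150 x 150 mm, fixed, 1 mm thin and no hindrance to sliding, on the opposite side of the canisters from the tray. Origin at its centre on the bench, x and y parallel to its sides. It need not lie straight behind the gap.
- corner_a (a point): lower corner of the tray at x = -45, y = -50 mm in the tray's frame
- corner_b (a point): lower corner of the tray at x = 45, y = -50 mm in the tray's frame
- corner_c (a point): lower corner of the tray at x = 45, y = 50 mm in the tray's frame
- corner_d (a point): lower corner of the tray at x = -45, y = 50 mm in the tray's frame
- sample_orange: printed food sample, rigid: orange double dome 41 x 26 x 16 mm, standing loose on the tray's top, 20 to 30 g, not to be touched. Origin at the centre of its underside.
- sample_yellow: printed food sample, rigid: yellow block with a step, 22 x 21 x 15 mm, standing loose on the tray's top, 20 to 30 g, not to be touched. Origin at the centre of its underside.
- sample_green: printed food sample, rigid: green dome with a stub, 22 x 27 x 10 mm, standing loose on the tray's top, 20 to 30 g, not to be touched. Origin at the centre of its underside.
- beaker: bystander, loose, to be left alone: clear open beaker, 64 mm across, 65 mm tall, beyond the right-hand side of the work.
- bottle: bystander, loose, to be left alone: white bottle with blue cap, 60 mm across, 120 mm tall, beyond the canisters.
- cartridge: bystander, loose, to be left alone: cream-coloured food cartridge with black end and steel nozzle, lying flat, about 110 mm long, 30 mm high, beyond the canisters and to the left.
- cutter: bystander, loose, to be left alone: steel ring cutter, 56 mm across, 25 mm tall, farther to the left of it.
- spatula: bystander, loose, to be left alone: spatula lying flat at the left side of the bench.
- jar: bystander, loose, to be left alone: amber glass jar with lid, 56 mm across, 70 mm tall, at the right side of the bench.
- wipes: bystander, loose, to be left alone: plain blue box 100 x 70 x 50 mm, at the right side of the bench, nearer the robot than the jar.
Not all that is in view belongs to the job. Several things have the shape of the tray; the one meant has the colours described above.

How it is judged:
By the outcome, as a careful person would: the job done as asked, in the order asked, and still so for the second after the job is handed in, with the robot touching nothing.
It also fails if it takes over 72 s, if anything falls off the work surface, if the arm or the gripper's body presses on something with over 40 N, if the wrist force passes 120 N, or if a joint passes its speed limit or range.

ROBOT

A 6-joint arm with a two-finger parallel gripper is mounted at the origin on the work surface. World frame = base frame: x ahead of the robot, y to its left, z up, the work surface at z = 0. Lengths are in m, angles in rad, forces in N, time in s.
With the tool pointing down it reaches from about 0.25 to 0.725 m from the base axis. Payload 4 kg.
Tool frame: the origin (TCP) lies midway between the tips of the shut fingers; the grasp point (between the pads) lies 19 mm behind it; z points along the fingers, y is the direction in which the jaws open and shut (so a half turn about z gives the same grasp; the last joint's range is limited). The gripper opens to 85 mm and grips with 20 to 120 N. Pads are 22 mm wide; open, the fingers measure 114 mm over their backs; the gripper's body (76 mm by 85 mm) begins 54 mm behind the grasp point. The pads swing forward as they close: fully open they stand 13 mm farther back than shut.
Start: joints at [1.154, 0.241, 0.005, 1.335, 0, 1.571], TCP at [0.202, 0.457, 0.231] pointing down, gripper open.
Joint ranges: [-2.72, 2.72], [-1.05, 1.87], [-1.09, 1.28], [-1.99, 2.15], [-1.42, 1.44], [-3.14, 3.14]. Speed limits (rad/s): [2.79, 2.79, 3.14, 3.14, 3.14, 3.14].

INTERFACE

Orientations are given as a unit quaternion [x, y, z, w].
In Python, from workcell import bot gives the robot as it stands.
- The arm moves only by the shell command python3 -m inch 'ROWS'. ROWS is JSON, a list of rows, each a list of 5 numbers: the shift along the tool's x, y, z scaled (see below), then the turn about the tool's z scaled (see below), then the closure, from 0 (fully open) to 1 (shut). A call has 1 to 10 rows; each row is the pose to reach, as a shift and turn from the pose commanded when the call began, along the tool's axes at that moment; what a row does not reach only later rows make up. The controller multiplies each number of a shift by 100 cm and each number of a turn by 120 degrees. A row lasts 1/8 s, in which the tool goes at most 62.5 mm and 10.7 degrees, less where a joint would pass 70% of its speed; a pose out of reach is approached as far as the arm can. A call with a number of a shift or a turn outside -1 to 1 is refused whole. A call with a gripper value outside its range is refused whole. The fingers move at their own pace and stop on an object; the grip force is fixed at half the most. Time passes only in rows, so rows that repeat a pose let the fingers close. It gives the time, the measured TCP pose, the force and the opening at its end, in the units of the state.
- bot.get_obs(): the state, without advancing time (a new reading comes with each control period).
- bot.camera(name): name is "side" or "top" or "wrist"; returns the picture (480x640x3 uint8, red, green, blue); there is no depth.
- bot.calibration(name): a dict with "intrinsics" (3x3 intrinsics, pixels), "k1" (the pictures are not rectified: a ray, as slopes to the right and down, at radius r is drawn at 1 + k1 r^2 times it, then the intrinsics apply), "xyz" and "attitude" of the camera in the world; the wrist camera has in their place "tool_from_camera" (4x4, takes a point from camera to tool coordinates, whose origin is the TCP and whose axes are the flange's). Camera axes: x right, y down, z forward; pixel columns grow to the right and rows downward; lengths in m; the calibration is good to about 2 mm. A picture is of the moment at which its call begins: read the wrist's pose just before it. calibration takes no time and is no camera call.
- bot.job_done(): hands the job in, once; it reports no verdict.
Trained networks look in the newest picture that a camera, given by its name, has taken for a name from the list of things; names that differ only in an ending like _2 or _b are one class to them, and where a whole thing is asked for, a point or a joint stands for the part that bears it (a point fixed in the world has none). Each returns a list of dicts, best first, with "score" (0 to 1); they miss things now and then, are a little off and sometimes report something else, mostly with a low value. They report only what shows in the picture. A call takes as long as a camera call. They do not tell look-alikes from the thing itself.
- bot.masks_of(camera, target): "pixels" (480x640 bool, what is visible of it) and "extent" ([left, top, width, height] as shares, 0 to 1, of the picture: columns of its width, rows of its height, round what is visible of it).
- bot.spot_point(camera, target): "point" ([column, row] as shares, 0 to 1, of the picture: columns of its width, rows of its height: a listed point, or the origin of a listed thing).
The state is a dict: "clock": time; "joint_pos": joint angles; "joint_vel": joint speeds; "tau": joint torques, N m; "eef_pos": TCP position; "tool_rot": TCP orientation; "ft_force": force on the tool from outside, world axes, zero at the start; "ft_torque": the same for the moment, N m; "grip_width": finger opening in m.
Only numpy, scipy, OpenCV 4.12 (cv2) and the standard library are available. Lean on these libraries where they do the work, as an engineer would, in place of code of your own. Each camera call takes 0.05 s, during which the arm holds its last target.

## Working session

There is one attempt and no reset: what is moved stays moved. The work goes in short steps, Python scripts to look and compute and a shell command to move; the robot and the scene stay as the last step left them, time stands still between calls to the robot, and variables do not carry over. Pictures are saved under pics/ and viewed, and the job is handed in when it is done.

```bash
ls -la; mkdir -p pics
python3 - <<'E'
from workcell import bot
import cv2
for n in ["side","top","wrist"]:
    im=bot.camera(n); cv2.imwrite(f"pics/{n}0.png",im[:,:,::-1])
    print(n,bot.calibration(n))
o=bot.get_obs(); print(o)
E
```

```text
total 12
drwxr-xr-x  3 agent agent 4096 Dec  7 15:46 .
drwxr-xr-x 23 root  root  4096 Dec  7 15:46 ..
drwxr-xr-x  2 agent agent 4096 Dec  7 15:46 pics
side {'intrinsics': array([[578.82243792,   0.        , 315.13114917],
       [  0.        , 578.82243792, 238.5666729 ],
       [  0.        ,   0.        ,   1.        ]]), 'k1': -0.10790494711158845, 'xyz': array([-0.06794474, -1.11133255,  1.13461394]), 'attitude': array([ 0.88870997, -0.20831087,  0.09355509, -0.39755328])}
top {'intrinsics': array([[497.54393922,   0.        , 324.34379799],
       [  0.        , 497.54393922, 237.683663  ],
       [  0.        ,   0.        ,   1.        ]]), 'k1': 0.04213393788335363, 'xyz': array([0.23145464, 0.0138289 , 1.21893546]), 'attitude': array([ 0.70787304, -0.70044725,  0.07145035, -0.05642916])}
wrist {'intrinsics': array([[410.38685599,   0.        , 319.88752137],
       [  0.        , 410.38685599, 245.13441235],
       [  0.        ,   0.        ,   1.        ]]), 'k1': -0.06768339220732475, 'tool_from_camera': array([[-8.56149118e-04, -9.48313913e-01, -3.17332617e-01,
         
[... 271 characters left out ...]
)}
{'clock': 0.15, 'joint_pos': array([1.15401159e+00, 2.41232181e-01, 4.01421626e-03, 1.33521813e+00,
       3.12155043e-06, 1.57080345e+00]), 'joint_vel': array([-2.58741992e-03, -2.38762070e-03,  4.39153115e-03,  4.41415703e-05,
       -2.24274302e-05,  2.33903026e-03]), 'tau': array([-4.07528405e-04, -3.72635436e+01,  2.52637911e+01,  1.23560385e-02,
        2.09607776e-05, -1.32909406e-05]), 'eef_pos': array([0.20220959, 0.45674444, 0.23061391]), 'tool_rot': array([ 2.06890737e-01,  9.78363711e-01, -8.01825262e-04, -1.71148161e-04]), 'ft_force': array([-0.1865783 , -0.60942338, -0.95223052]), 'ft_torque': array([ 0.03276918,  0.0307058 , -0.00562615]), 'grip_width': 0.08536172225716541}
```

View pics/top0.png

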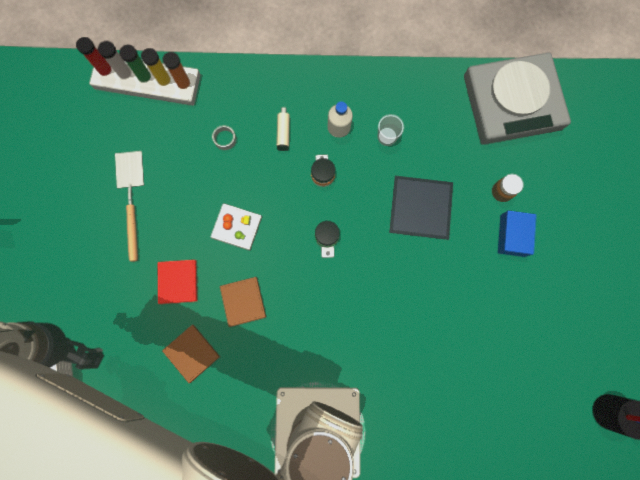

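View pics/side0.png

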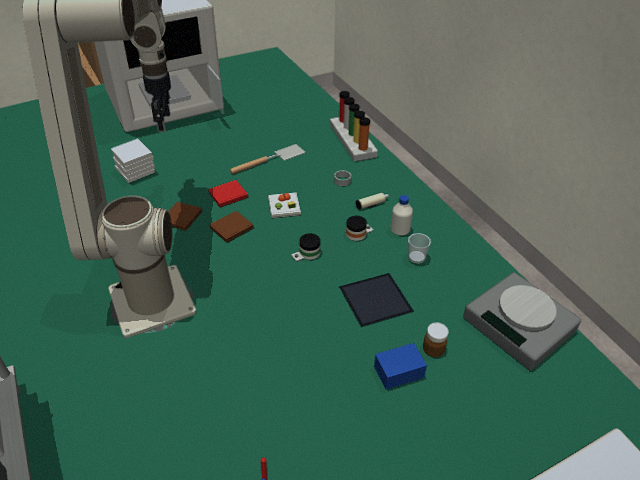

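View pics/wrist0.png

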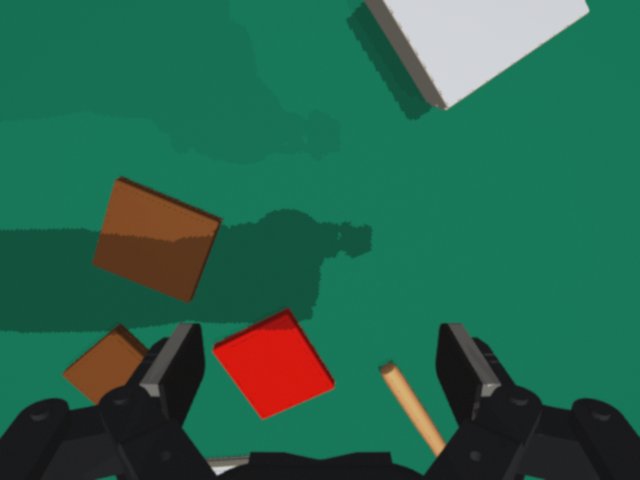

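```bash
cat > h.py <<'E'
import numpy as np, cv2
from scipy.spatial.transform import Rotation as R
from scipy.optimize import least_squares
from workcell import bot
def cam(name,obs=None):
    c=bot.calibration(name)
    if name=="wrist":
        o=obs or bot.get_obs()
        T=np.eye(4);T[:3,:3]=R.from_quat(o["tool_rot"]).as_matrix();T[:3,3]=o["eef_pos"]
        M=T@c["tool_from_camera"];Rw,t=M[:3,:3],M[:3,3]
    else: Rw,t=R.from_quat(c["attitude"]).as_matrix(),np.array(c["xyz"])
    return c["intrinsics"],c["k1"],Rw,t
def ray(C,p):
    K,k1,Rw,t=C
    p=np.atleast_2d(np.float64(p)).reshape(-1,1,2)
    n=cv2.undistortPoints(p,K,np.array([k1,0,0,0,0.]),None,None).reshape(-1,2)
    return np.c_[n,np.ones(len(n))]@Rw.T
def plane(C,p,z):
    d=ray(C,p); return C[3]+d*((z-C[3][2])/d[:,2])[:,None]
def proj(C,P):
    K,k1,Rw,t=C
    q=(np.atleast_2d(P)-t)@Rw; n=q[:,:2]/q[:,2:]
    n=n*(1+k1*(n**2).sum(1))[:,None]
    return n*[K[0,0],K[1,1]]+[K[0,2],K[1,2]]
def maskof(name,tgt):
    r=bot.masks_of(name,tgt); return r
E
python3 - <<'E'
from h import *
for n in ["top","side"]:
    C=cam(n); im=bot.camera(n)
    print(n,"base",proj(C,[[0,0,0]]))
    for t in ["tray","mat","gate","gap","corner_a","corner_c","sample_orange","bottle"]:
        s=[(round(x["score"],2),(np.array(x["point"])*[640,480]).round(1)) for x in bot.spot_point(n,t)][:4]
        z=0.025 if t=="gap" else (0.016 if 'sample' in t else 0)
        print(t,[(a,p,plane(C,p,z)[0,:2].round(4)) for a,p in s])
    for t in ["tray","mat","gate"]:
        for m in bot.masks_of(n,t)[:3]:
            mk=m["pixels"].astype(np.uint8); cs,_=cv2.findContours(mk,0,2)
            for c in cs:
                if cv2.contourArea(c)<50: continue
                r=cv2.minAreaRect(c); print(n,t,round(m["score"],2),r, plane(C,cv2.boxPoints(r),{"tray":.016,"mat":.001,"gate":.049}[t])[:,:2].round(4).tolist())
im=bot.camera("top"); cr=im[140:290,190:490]; cv2.imwrite("pics/topcrop.png",cv2.resize(cr,(800,400),interpolation=cv2.INTER_CUBIC)[:,:,::-1])
im=bot.camera("side"); cr=im[170:340,240:440]; cv2.imwrite("pics/sidecrop.png",cv2.resize(cr,(700,595),interpolation=cv2.INTER_CUBIC)[:,:,::-1])
E
```

```text
top base [[317.81347633 431.1617396 ]]
tray [(0.95, array([237.6, 228.5]), array([0.4753, 0.2047])), (0.85, array([191.8, 356.2]), array([0.1664, 0.2994])), (0.68, array([246.2, 299.4]), array([0.3004, 0.1769])), (0.57, array([178.1, 280.5]), array([0.3447, 0.3429]))]
mat [(0.93, array([420.1, 206.8]), array([ 0.5372, -0.2525]))]
gate []
gap []
corner_a [(0.92, array([161.8, 305.1]), array([0.2853, 0.3778])), (0.89, array([222.6, 287. ]), array([0.3298, 0.2351])), (0.88, array([164.8, 353.8]), array([0.1717, 0.3627])), (0.87, array([255.8, 276.3]), array([0.3567, 0.1557]))]
corner_c [(0.92, array([161.8, 305.1]), array([0.2853, 0.3778])), (0.89, array([222.6, 287. ]), array([0.3298, 0.2351])), (0.88, array([164.8, 353.8]), array([0.1717, 0.3627])), (0.87, array([255.8, 276.3]), array([0.3567, 0.1557]))]
sample_orange [(0.54, array([224.7, 220.8]), array([0.491 , 0.2345]))]
bottle [(0.76, array([339.6, 126.5]), array([ 0.7485, -0.0483]))]
top tray 0.96 ((190.35166931152344, 353.7301330566406), (42.87528991699219, 41.54676055908203), 49.89908981323242) [[0.1795, 0.3681], [0.241, 0.2987
[... 2517 characters left out ...]
2), (24.820737838745117, 30.34620475769043), 37.87498474121094) [[0.1186, 0.2965], [0.2045, 0.3872], [0.2368, 0.2845], [0.1522, 0.2014]]
side mat 0.79 ((376.39453125, 298.481689453125), (45.20940399169922, 61.588233947753906), 73.3007583618164) [[0.473, -0.1766], [0.6525, -0.1901], [0.5966, -0.3403], [0.4314, -0.3231]]
side mat 0.51 ((343.0, 177.5), (15.0, 16.0), 90.0) [[0.7124, 0.3073], [0.7612, 0.2833], [0.7196, 0.2085], [0.6724, 0.2318]]
side gate 0.91 ((306.0, 247.0), (28.0, 28.0), 90.0) [[0.4244, 0.0268], [0.4958, -0.0086], [0.4442, -0.1109], [0.3765, -0.0773]]
side gate 0.91 ((359.0, 228.0), (24.0, 26.0), 90.0) [[0.5985, 0.0253], [0.6673, -0.0087], [0.6133, -0.1001], [0.5477, -0.0676]]
```

View pics/topcrop.png

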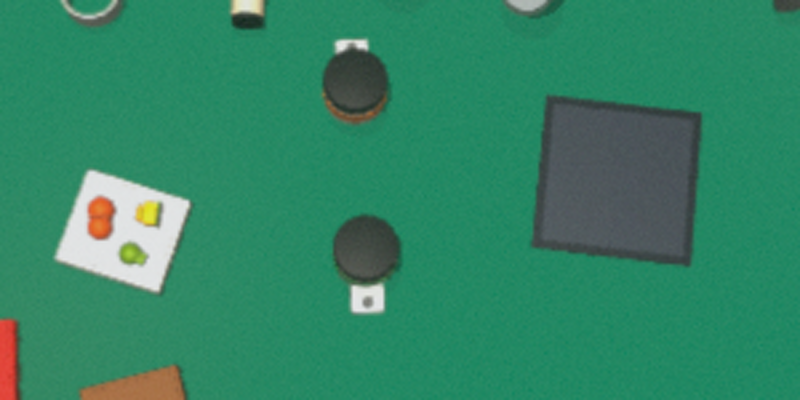

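View pics/sidecrop.png

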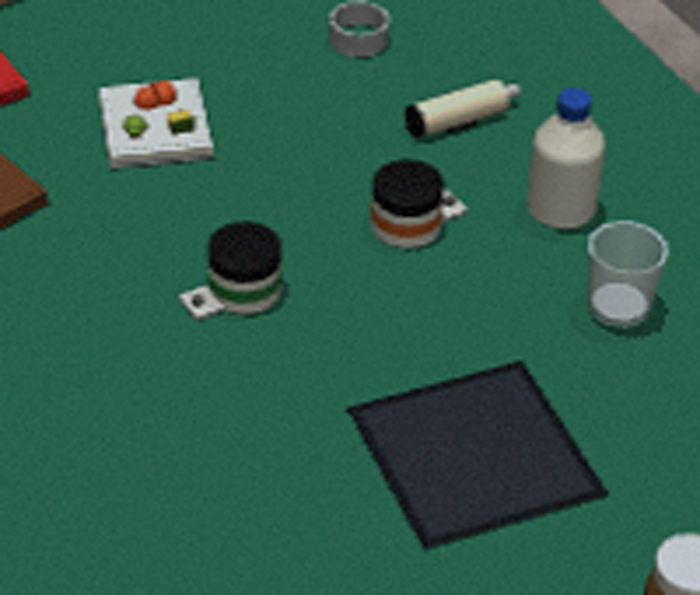

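```bash
cat >> h.py <<'E'
def fitrect(C,mask,z,w,l,p0):
    """fit rect pose (x,y,th) of w (own x) by l (own y) at height z to mask contour"""
    cs,_=cv2.findContours(mask.astype(np.uint8),0,cv2.CHAIN_APPROX_NONE)
    c=max(cs,key=cv2.contourArea); 
    P=plane(C,c.reshape(-1,2),z)[:,:2]
    def res(q):
        d=P-q[:2];cs_,sn=np.cos(q[2]),np.sin(q[2])
        u=abs(d@[cs_,sn])-w/2-q[3]; v=abs(d@[-sn,cs_])-l/2-q[3]
        out=np.maximum(u,v); return out
    best=None
    for th in ([p0] if np.isscalar(p0) else p0):
        s=least_squares(res,[*P.mean(0),th,0],loss="soft_l1",f_scale=.001)
        if best is None or s.cost<best.cost: best=s
    return best.x, np.sqrt(np.mean(best.fun**2))
def traymask(name,im):
    """white tray incl. the samples: white region nearest to where tray is, filled"""
    hsv=cv2.cvtColor(im,cv2.COLOR_RGB2HSV)
    m=((hsv[:,:,1]<45)&(hsv[:,:,2]>150)).astype(np.uint8)
    return m
def tray(im,C,near,name="top",z=.016,p0=(-.4,-.2,0,.2,.4)):
    m=traymask(name,im); n,lab,st,ce=cv2.connectedComponentsWithStats(m)
    px=proj(C,[[*near,z]])[0]
    k=min((i for i in range(1,n) if st[i,4]>400),key=lambda i:np.hypot(*(ce[i]-px)))
    mm=(lab==k).astype(np.uint8); cs,_=cv2.findContours(mm,0,1); mm[:]=0; cv2.drawContours(mm,cs,-1,1,-1)
    return fitrect(C,mm,z,.09,.1,p0)+(st[k],)
E
python3 - <<'E'
from h import *
im=bot.camera("top"); C=cam("top")
print("tray top",tray(im,C,(.477,.204)))
hsv=cv2.cvtColor(im,cv2.COLOR_RGB2HSV)
for box in [(300,330+15,150,190),(305,350,215,252)]:
    x0,x1,y0,y1=box; m=np.zeros(im.shape[:2],np.uint8); m[y0:y1,x0:x1]=(hsv[y0:y1,x0:x1,2]<62)
    n,lab,st,ce=cv2.connectedComponentsWithStats(m);k=1+np.argmax(st[1:,4])
    cs,_=cv2.findContours((lab==k).astype(np.uint8),0,1); e=cv2.minEnclosingCircle(cs[0]); print(st[k],ce[k],e,plane(C,ce[k],.049)[0])
mm=bot.masks_of("top","mat")[0]["pixels"]
print("mat",fitrect(C,mm,.001,.15,.15,(0,.1,-.1)))
S=cam("side"); ims=bot.camera("side")
print("tray side",tray(ims,S,(.477,.204),"side"))
mm=bot.masks_of("side","mat")[0]["pixels"]
print("mat",fitrect(S,mm,.001,.15,.15,(0,.1,-.1)))
hsv=cv2.cvtColor(ims,cv2.COLOR_RGB2HSV)
for box in [(295,323,232,262),(344,370,214,245)]:
    x0,x1,y0,y1=box; m=np.zeros(im.shape[:2],np.uint8); m[y0:y1,x0:x1]=(hsv[y0:y1,x0:x1,2]<50)
    n,lab,st,ce=cv2.connectedComponentsWithStats(m);k=1+np.argmax(st[1:,4]);print(st[k],ce[k],plane(S,ce[k],.049)[0])
big=cv2.resize(ims[205:275,280:390],(770,490),interpolation=cv2.INTER_CUBIC);cv2.imwrite("pics/g.png",big[:,:,::-1])
E
```

```text
tray top (array([ 0.47831387,  0.20738724, -0.30356322, -0.00070796]), np.float64(0.0006929987757142433), array([ 211,  204,   50,   46, 1211], dtype=int32))
[315 159  19  11  64] [325.46875 163.46875] ((324.0, 165.0), 9.219644546508789) [ 0.63116168 -0.01138925  0.049     ]
[327 222   1   1   1] [327. 222.] ((327.0, 222.0), 9.999999747378752e-05) [ 0.48426598 -0.01627035  0.049     ]
mat (array([ 0.53655637, -0.25521054, -0.10728822, -0.00093758]), np.float64(0.0010293566310376732))
tray side (array([0.11132389, 0.72461584, 0.20412324, 0.00644939]), np.float64(0.0016654753455712197), array([111, 139,  41,  24, 532], dtype=int32))
mat (array([ 0.53402738, -0.25901586, -0.11622606, -0.00133285]), np.float64(0.0013022378064684677))
[300 233  20  18 292] [309.43150685 241.74657534] [ 0.45255137 -0.02856869  0.049     ]
[347 216  20  16 265] [356.14339623 223.43396226] [ 0.60868647 -0.01750817  0.049     ]
```

View pics/g.png

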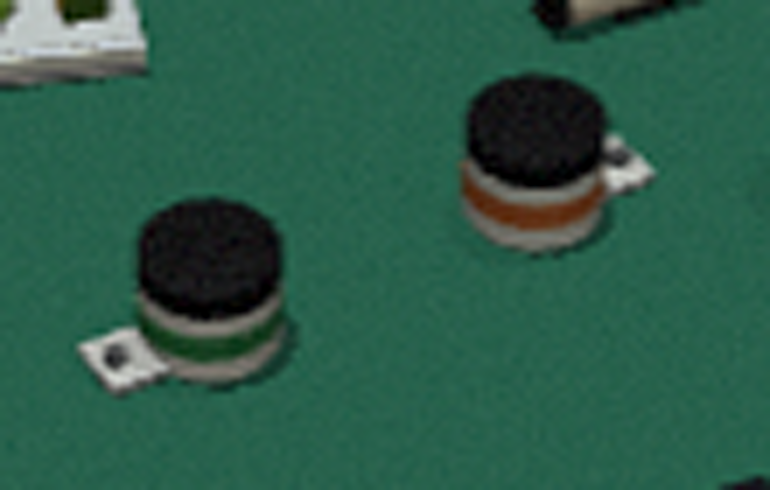

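```bash
cat >> h.py <<'E'
def cylmask(C,x,y,z0,z1,r=.03,shape=(480,640),S=8):
    a=np.linspace(0,2*np.pi,60,endpoint=False)
    P=np.vstack([np.c_[x+r*np.cos(a),y+r*np.sin(a),np.full(60,z)] for z in (z0,z1)])
    h=cv2.convexHull((proj(C,P)).astype(np.float32)).reshape(-1,2)
    return h
def softIoU(C,prob,x,y,z0,z1,box,r=.03,S=4):
    x0,x1,y0,y1=box
    h=(cylmask(C,x,y,z0,z1,r)-[x0-.5,y0-.5])*S
    m=np.zeros(((y1-y0)*S,(x1-x0)*S),np.uint8); cv2.fillPoly(m,[np.round(h*16-8).astype(np.int32)],255,shift=4)
    m=cv2.resize(m,(x1-x0,y1-y0),interpolation=cv2.INTER_AREA)/255.
    return ((m-prob[y0:y1,x0:x1])**2).sum()
def fitlid(C,im,xy,thr,soft,full=False):
    from scipy.optimize import minimize
    px=proj(C,[[*xy,.03]])[0]; rr=int(1.6*.03*C[0][0,0]/np.linalg.norm(C[3]-[*xy,0]))+3
    box=(max(0,int(px[0])-rr),min(640,int(px[0])+rr),max(0,int(px[1])-rr),min(480,int(px[1])+rr))
    v=im.max(2).astype(float); prob=np.clip((thr+soft-v)/(2*soft),0,1)
    f=lambda q:softIoU(C,prob,q[0],q[1],q[2],.049,box)
    s=minimize(f,[*xy,.035],method="Nelder-Mead",options=dict(initial_simplex=[[xy[0]+a,xy[1]+b,.035+c] for a,b,c in [(0,0,0),(.01,0,0),(0,.01,0),(0,0,-.01)]]))
    return s.x,s.fun,prob[box[2]:box[3],box[0]:box[1]].sum()
E
python3 - <<'E'
from h import *
for n in ("top","side"):
    im=bot.camera(n);C=cam(n)
    b=[proj(C,[[.612,-.008,.049]])[0].astype(int),proj(C,[[.454,-.012,.049]])[0].astype(int)]
    print([im[q[1]-3:q[1]+4:3,q[0]-3:q[0]+4:3].max(2).ravel() for q in b])
    o=fitlid(C,im,(.612,-.01),80,30);g=fitlid(C,im,(.452,-.018),80,30)
    d=o[0][:2]-g[0][:2]
    print(n,o,g,"dist",np.hypot(*d),"mid",(o[0]+g[0])[:2]/2,"ang",np.arctan2(d[1],d[0]))
E
```

```text
[array([65, 65, 62, 66, 65, 66, 71, 72, 72], dtype=uint8), array([77, 74, 72, 78, 80, 77, 83, 82, 77], dtype=uint8)]
top (array([ 0.61351567, -0.00548186,  0.04899493]), np.float64(42.508493848519805), np.float64(346.75)) (array([ 0.45818207, -0.01656988,  0.04290119]), np.float64(84.43985870818915), np.float64(303.78333333333336)) dist 0.1557288409739424 mid [ 0.53584887 -0.01102587] ang 0.07126111730763787
[array([27, 25, 25, 22, 25, 17, 25, 26, 26], dtype=uint8), array([20, 22, 28, 23, 20, 25, 23, 19, 22], dtype=uint8)]
side (array([ 0.61331853, -0.00983511,  0.03567745]), np.float64(116.77100442137639), np.float64(579.25)) (array([ 0.45640853, -0.02095779,  0.03477867]), np.float64(117.80256632064591), np.float64(602.3)) dist 0.15730372510715482 mid [ 0.53486353 -0.01539645] ang 0.0707673517782615
```

```bash
cat >> h.py <<'E'
def go(x,y,z,yaw,o=None):
    """shift (tool axes, m) and turn number for a target TCP and yaw (rad) of tool y"""
    o=o or bot.get_obs(); M=R.from_quat(o["tool_rot"]).as_matrix()
    s=M.T@(np.array([x,y,z])-o["eef_pos"]); cy=np.arctan2(M[1,1],M[0,1])
    d=-(yaw-cy)  # tool z is down
    d=(d+np.pi)%(2*np.pi)-np.pi
    print("shift",s.round(4),"turn",round(d/np.radians(120),4),"(deg",round(np.degrees(d),1),") dist",np.linalg.norm(s).round(3))
def st():
    o=bot.get_obs(); M=R.from_quat(o["tool_rot"]).as_matrix()
    print("t",round(o["clock"],2),"tcp",o["eef_pos"].round(4),"yaw",np.arctan2(M[1,1],M[0,1]).round(4),"F",o["ft_force"].round(2),"w",round(o["grip_width"],4),"q",o["joint_pos"].round(2))
    return o
E
python3 - <<'E'
from h import *
st(); th=-.3036; c=np.array([.4783,.2074]); ux=np.array([np.cos(th),np.sin(th)]); uy=np.array([-ux[1],ux[0]])
p=c-.080*ux-.01*uy; print(p)
go(*p,.20,th+np.pi/2)
E
```

```text
t 1.75 tcp [0.2024 0.4572 0.2313] yaw 1.154 F [ 1.02  0.58 -0.22] w 0.0856 q [ 1.15  0.24  0.    1.34 -0.    1.57]
[0.39896911 0.22177394]
shift [-0.275  -0.1357  0.0313] turn -0.054 (deg -6.5 ) dist 0.308
```

Tray candidates in the top picture are the white slab with samples (237,227), the red slab (177,282) and the brown slabs (242,301) and (191,354). The crop shows the white one carries the three samples, so that is the tray. The gap has its middle near (0.535,-0.013), and the mat its centre near (0.536,-0.255).

```bash
python3 -m inch '[[-0.055,-0.027,0.006,-0.011,0.5],[-0.11,-0.054,0.012,-0.022,0.5],[-0.165,-0.081,0.018,-0.033,0.5],[-0.22,-0.109,0.025,-0.044,0.5],[-0.275,-0.136,0.031,-0.054,0.5],[-0.275,-0.136,0.031,-0.054,0.5],[-0.275,-0.136,0.031,-0.054,0.5]]'
python3 - <<'E'
from h import *
o=st(); im=bot.camera("wrist"); cv2.imwrite("pics/w1.png",im[:,:,::-1])
C=cam("wrist",o)
try: print(tray(im,C,(.478,.207)))
except Exception as e: print(e)
im=bot.camera("top"); cv2.imwrite("pics/t1.png",im[:,:,::-1]); print(tray(im,cam("top"),(.478,.207)))
E
```

```text
clock: 2.62
eef_pos: [0.3987, 0.2215, 0.2003]
tool_rot: [0.152, 0.988, 0.0, -0.0]
ft_force: [-0.4, 1.3, -0.0]
grip_width: 0.0426
t 2.62 tcp [0.3987 0.2215 0.2003] yaw 1.2659 F [-0.37  1.32 -0.03] w 0.0426 q [ 0.51  0.17 -0.16  1.23  0.    0.81]
(array([ 0.47850241,  0.20665715, -0.30891943, -0.00105357]), np.float64(0.0026884187396531843), array([ 274,  254,  116,   92, 7520], dtype=int32))
(array([ 0.48215741,  0.20460826, -0.30421713, -0.00441039]), np.float64(0.008773968982477015), array([216, 204,  45,  45, 982], dtype=int32))
```

View pics/w1.png

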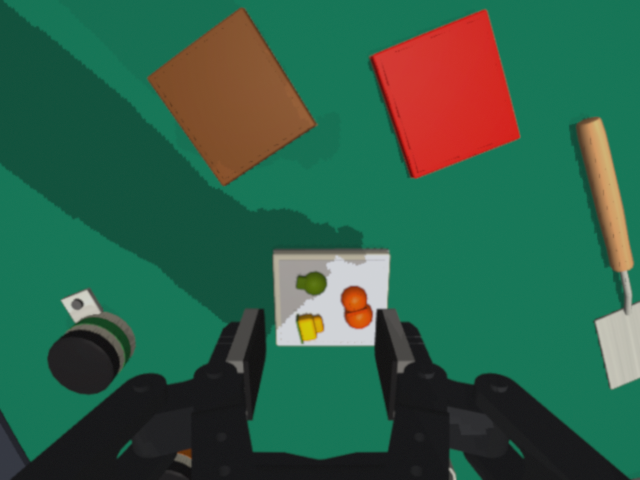

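Run:
```python
from h import *
o=st(); im=bot.camera("side"); C=cam("side")
M=R.from_quat(o["tool_rot"]).as_matrix(); p=o["eef_pos"]
c=proj(C,[p])[0].astype(int); x0,y0=c[0]-60,c[1]-70
cr=cv2.resize(im[y0:y0+100,x0:x0+120],(780,650)[0:2],interpolation=cv2.INTER_CUBIC)[:, :, ::-1].copy(); cr=cr[:600]
f=lambda P:tuple(((proj(C,[p+M@np.array(P)])[0]-[x0,y0]+.5)*6.5).astype(int).tolist())
for h in (0,.02,.04,.06,.08):
    cv2.line(cr,f((0,-.05,-h)),f((0,.05,-h)),(0,255,255),1)
for y in (-.05,-.035,.035,.05): cv2.line(cr,f((0,y,0)),f((0,y,-.1)),(255,0,255),1)
cv2.imwrite("pics/s1.png",cr)
```

```text
t 2.73 tcp [0.3982 0.2225 0.2005] yaw 1.269 F [ 0.21 -0.02  0.1 ] w 0.0427 q [ 0.51  0.17 -0.16  1.23  0.    0.81]
```

View pics/s1.png

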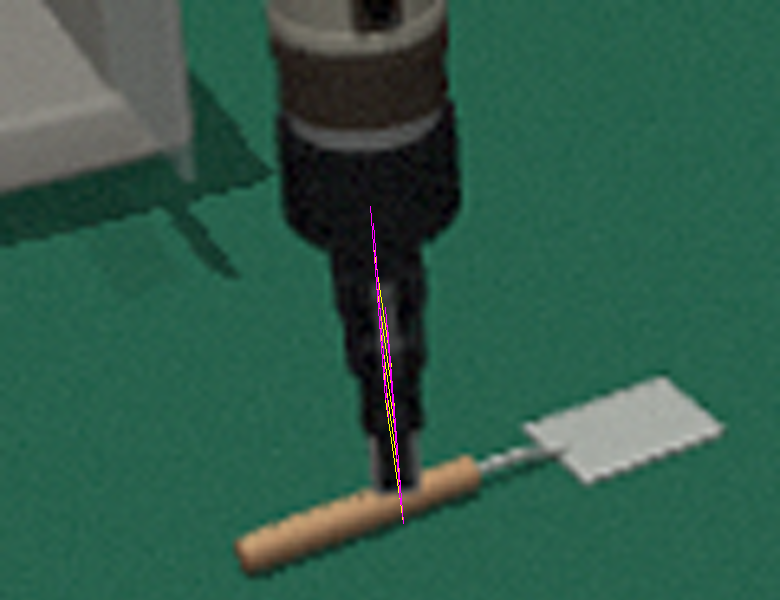

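```bash
python3 -m inch '[[0,0,0.05,0,0.5],[0,0,0.1,0,0.5],[0,0,0.15,0,0.5],[0,0,0.18,0,0.5],[0,0,0.192,0,0.5],[0,0,0.195,0,0.5],[0,0,0.195,0,0.5]]'
python3 - <<'E'
from h import *
o=st(); im=bot.camera("side"); C=cam("side")
M=R.from_quat(o["tool_rot"]).as_matrix(); p=o["eef_pos"]
c=proj(C,[p])[0].astype(int); x0,y0=c[0]-50,c[1]-60
cr=cv2.resize(im[y0:y0+85,x0:x0+115],(798,590),interpolation=cv2.INTER_CUBIC)[:, :, ::-1].copy()
cv2.imwrite("pics/s2.png",cr)
E
```

```text
clock: 3.65
eef_pos: [0.3996, 0.2224, 0.0063]
tool_rot: [0.151, 0.989, 0.001, 0.001]
ft_force: [0.4, 0.9, 0.3]
grip_width: 0.0428
t 3.65 tcp [0.3996 0.2224 0.0063] yaw 1.2679 F [0.36 0.88 0.26] w 0.0428 q [ 0.51  0.39 -0.45  0.73  0.    0.81]
```

View pics/s2.png

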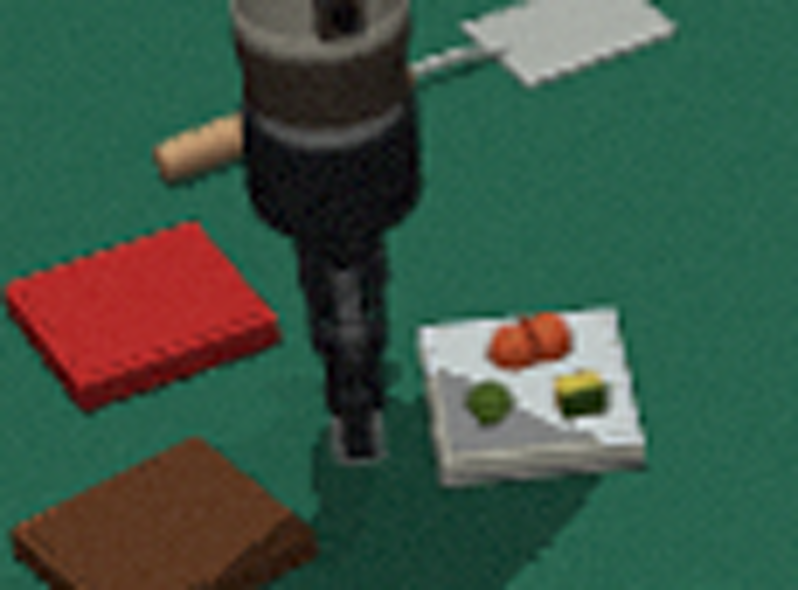

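```bash
python3 -m inch '[[0,0,0.003,0,0.5],[0,0,0.003,0,0.5]]';python3 -m inch '[[0,0,0.002,0,0.5],[0,0,0.002,0,0.5]]'
```

```text
clock: 3.95
eef_pos: [0.3991, 0.2216, 0.0027]
tool_rot: [0.151, 0.988, 0.0, 0.0]
ft_force: [-0.6, -0.2, -0.4]
grip_width: 0.0429
clock: 4.2
eef_pos: [0.3987, 0.2214, 0.0002]
tool_rot: [0.151, 0.988, -0.0, -0.0]
ft_force: [0.5, 0.9, 0.1]
grip_width: 0.0429
```

Run:
```python
from h import *
o=st()
def P(c,th): 
    ux=np.array([np.cos(th),np.sin(th)]);uy=np.array([-ux[1],ux[0]]); return c-.056*ux-.01*uy
c0=np.array([.4783,.2074]);t0=-.3036;t1=.071
uy=np.array([-np.sin(t0),np.cos(t0)]); icr=c0+.112*uy
go(*P(c0,t0),.0005,t0+np.pi/2)
for k in range(1,7):
    t=t0+(t1-t0)*k/6; c=icr-.112*np.array([-np.sin(t),np.cos(t)])
    print(c.round(4),end=' '); go(*P(c,t),.0005,t+np.pi/2)
```

```text
t 4.2 tcp [3.987e-01 2.214e-01 2.000e-04] yaw 1.267 F [0.46 0.92 0.08] w 0.0429 q [ 0.51  0.4  -0.45  0.72  0.    0.81]
shift [-0.0241  0.0004 -0.0003] turn -0.0001 (deg -0.0 ) dist 0.024
[0.485  0.2055] shift [-0.0318 -0.0028 -0.0003] turn -0.0299 (deg -3.6 ) dist 0.032
[0.4919 0.2041] shift [-0.0398 -0.0056 -0.0003] turn -0.0597 (deg -7.2 ) dist 0.04
[0.4988 0.203 ] shift [-0.0478 -0.0078 -0.0003] turn -0.0895 (deg -10.7 ) dist 0.048
[0.5058 0.2024] shift [-0.056  -0.0096 -0.0003] turn -0.1193 (deg -14.3 ) dist 0.057
[0.5127 0.2023] shift [-0.0643 -0.0108 -0.0003] turn -0.1492 (deg -17.9 ) dist 0.065
[0.5197 0.2026] shift [-0.0727 -0.0116 -0.0003] turn -0.179 (deg -21.5 ) dist 0.074
```

```bash
python3 -m inch '[[-0.010,0,0,0,0.5],[-0.016,0,0,0,0.5],[-0.020,0,0,0,0.5],[-0.0245,0,0,0,0.5],[-0.028,-0.0014,0,-0.015,0.5],[-0.032,-0.0028,0,-0.03,0.5],[-0.036,-0.0042,0,-0.045,0.5],[-0.04,-0.0056,0,-0.06,0.5]]'
python3 - <<'E'
from h import *
o=st(); im=bot.camera("side"); cv2.imwrite("pics/s3.png",cv2.resize(im[150:265,230:385],(775,575),interpolation=cv2.INTER_CUBIC)[:,:,::-1])
im=bot.camera("top"); print(tray(im,cam("top"),(.49,.204))); cv2.imwrite("pics/t3.png",cv2.resize(im[140:290,190:390],(800,600),interpolation=cv2.INTER_CUBIC)[:,:,::-1])
E
```

```text
clock: 5.2
eef_pos: [0.4332, 0.2042, 0.0001]
tool_rot: [0.088, 0.996, 0.0, -0.002]
ft_force: [-4.8, 1.7, 3.6]
grip_width: 0.0426
t 5.2 tcp [4.332e-01 2.042e-01 1.000e-04] yaw 1.3945 F [-4.84  1.74  3.62] w 0.0426 q [ 0.44  0.44 -0.39  0.75  0.    0.62]
(array([ 0.50302629,  0.18634984, -0.24109482, -0.01642832]), np.float64(0.007847575054175503), array([232, 202,  29,  37, 481], dtype=int32))
```

View pics/s3.png

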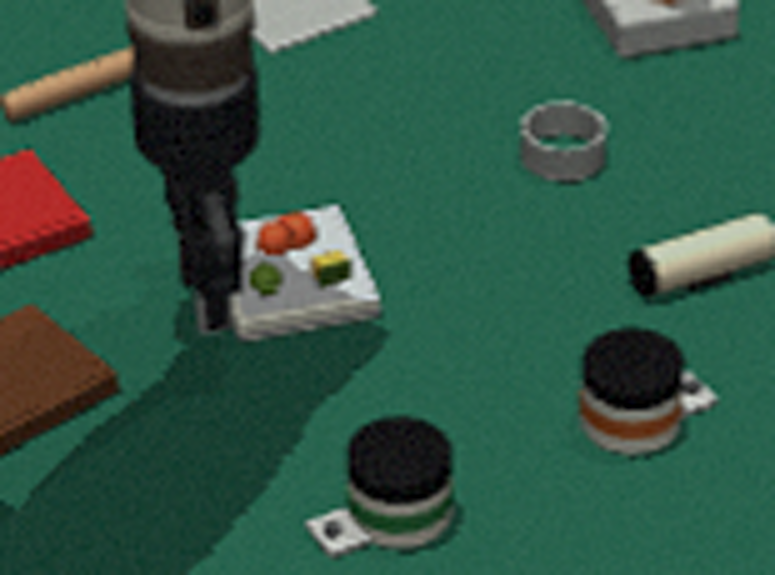

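View pics/t3.png

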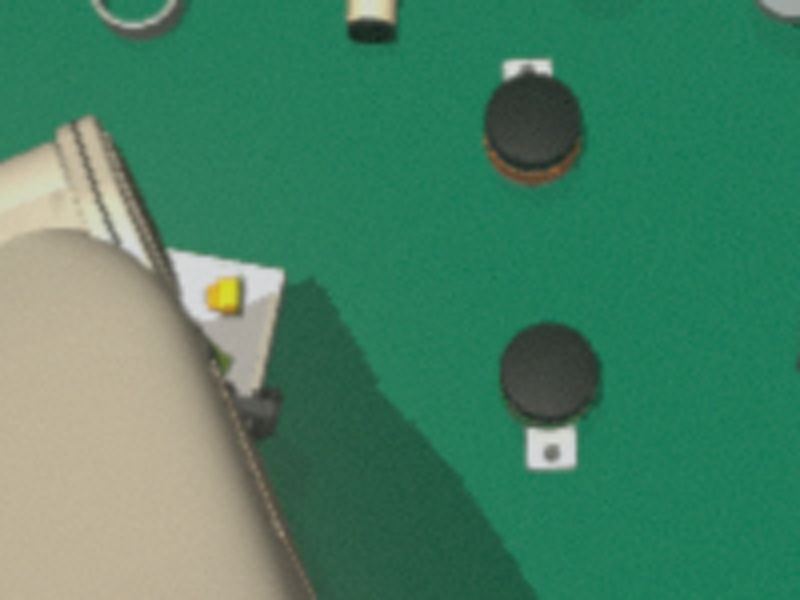

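Run:
```python
from h import *
o=st()
def P(c,th): 
    ux=np.array([np.cos(th),np.sin(th)]);uy=np.array([-ux[1],ux[0]]); return c-.056*ux-.01*uy
c0=np.array([.4783,.2074]);t0=-.3036;t1=.071
uy=np.array([-np.sin(t0),np.cos(t0)]); icr=c0+.112*uy
for k in range(2,7):
    t=t0+(t1-t0)*k/6; c=icr-.112*np.array([-np.sin(t),np.cos(t)])
    print(c.round(4),end=' '); go(*P(c,t),.0005,t+np.pi/2)
```

```text
t 5.3 tcp [0.434  0.2039 0.    ] yaw 1.393 F [-4.61  1.12  2.57] w 0.0429 q [ 0.44  0.44 -0.39  0.75  0.    0.62]
[0.4919 0.2041] shift [-0.0009  0.0004 -0.0005] turn 0.0004 (deg 0.1 ) dist 0.001
[0.4988 0.203 ] shift [-0.0086 -0.0029 -0.0005] turn -0.0294 (deg -3.5 ) dist 0.009
[0.5058 0.2024] shift [-0.0165 -0.0056 -0.0005] turn -0.0592 (deg -7.1 ) dist 0.017
[0.5127 0.2023] shift [-0.0246 -0.0079 -0.0005] turn -0.089 (deg -10.7 ) dist 0.026
[0.5197 0.2026] shift [-0.0328 -0.0097 -0.0006] turn -0.1188 (deg -14.3 ) dist 0.034
```

```bash
python3 -m inch '[[-0.004,-0.0016,0,-0.015,0.5],[-0.008,-0.003,0,-0.03,0.5],[-0.012,-0.0045,0,-0.045,0.5],[-0.016,-0.006,0,-0.06,0.5],[-0.020,-0.007,0,-0.075,0.5],[-0.0245,-0.008,0,-0.09,0.5],[-0.0285,-0.009,0,-0.105,0.5],[-0.0325,-0.01,0,-0.119,0.5],[-0.0325,-0.01,0,-0.119,0.5]]'
python3 -m inch '[[0.010,0,0,0,0.5],[0.03,0,0,0,0.5],[0.03,0,-0.04,0,0.5],[0.03,0,-0.09,0,0.5],[0.03,0,-0.14,0,0.5],[0.03,0,-0.2,0,0.5],[0.03,0,-0.2,0,0.5]]'
python3 - <<'E'
from h import *
o=st(); im=bot.camera("wrist"); C=cam("wrist",o); print(tray(im,C,(.52,.203)));cv2.imwrite("pics/w4.png",im[:,:,::-1])
im=bot.camera("top"); print(tray(im,cam("top"),(.52,.203))); cv2.imwrite("pics/t4.png",cv2.resize(im[140:290,190:390],(800,600),interpolation=cv2.INTER_CUBIC)[:,:,::-1])
E
```

```text
clock: 6.42
eef_pos: [0.4663, 0.1884, 0.0001]
tool_rot: [-0.035, 0.999, -0.0, 0.0]
ft_force: [-1.0, -0.0, -1.3]
grip_width: 0.0426
clock: 7.3
eef_pos: [0.439, 0.1881, 0.206]
tool_rot: [-0.036, 0.999, 0.002, 0.006]
ft_force: [-0.8, -0.0, -0.6]
grip_width: 0.0426
t 7.3 tcp [0.439  0.1881 0.206 ] yaw 1.642 F [-0.77 -0.02 -0.56] w 0.0426 q [ 0.4   0.2  -0.12  1.24 -0.    0.33]
(array([ 0.52091388,  0.2020014 ,  0.07158474, -0.00060631]), np.float64(0.0017728332769103444), array([ 272,  251,  114,   91, 7629], dtype=int32))
(array([ 0.62307129,  0.35698094, -1.17610395,  0.03736049]), np.float64(0.008047239239478662), array([192, 126,  31,  66, 466], dtype=int32))
```

View pics/w4.png

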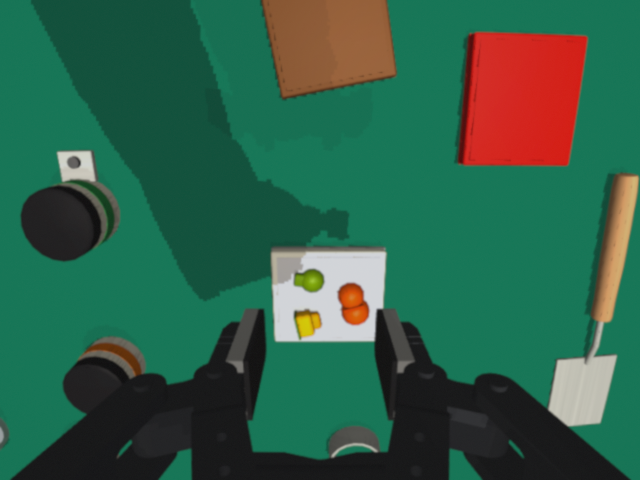

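View pics/t4.png

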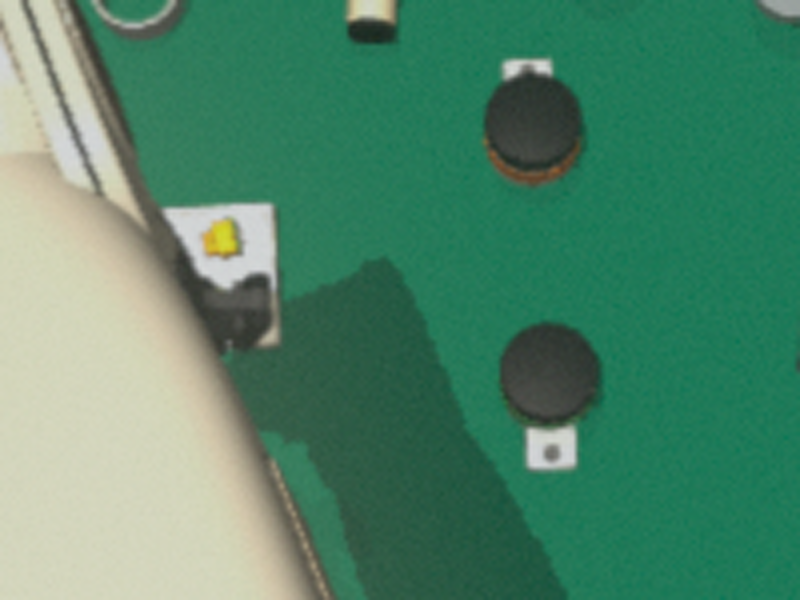

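Run:
```python
from h import *
o=st(); im=bot.camera("wrist"); C=cam("wrist",o)
print([im[p[1],p[0]] for p in [(60,220),(95,383),(160,250)]])
o_=fitlid(C,im,(.613,-.01),58,12);g=fitlid(C,im,(.457,-.018),58,12)
d=o_[0][:2]-g[0][:2]
print(o_,g,"dist",np.hypot(*d),"mid",(o_[0]+g[0])[:2]/2,"ang",np.arctan2(d[1],d[0]))
```

```text
t 7.4 tcp [0.436  0.1867 0.2011] yaw 1.642 F [-0.79 -1.01 -0.57] w 0.0428 q [ 0.4   0.2  -0.12  1.24 -0.    0.33]
[array([37, 36, 37], dtype=uint8), array([35, 33, 34], dtype=uint8), array([ 23, 120,  88], dtype=uint8)]
(array([ 0.62065727, -0.00143588,  0.03102773]), np.float64(777.5704116205306), np.float64(4151.708333333333)) (array([ 0.45746382, -0.01457696,  0.04005873]), np.float64(119.71067714340637), np.float64(4793.666666666666)) dist 0.1637216826952102 mid [ 0.53906054 -0.00800642] ang 0.0803511858601114
```

Run:
```python
from h import *
go(.5152,.2828,.15,np.pi+.071)
```

```text
shift [-0.0867  0.0905  0.0499] turn -0.7499 (deg -90.0 ) dist 0.135
```

```bash
python3 -m inch '[[-0.01,0.02,0,-0.085,0.5],[-0.02,0.04,0,-0.17,0.5],[-0.03,0.06,0,-0.255,0.5],[-0.05,0.08,0,-0.34,0.5],[-0.07,0.09,0.01,-0.425,0.5],[-0.087,0.09,0.02,-0.51,0.5],[-0.087,0.09,0.03,-0.595,0.5],[-0.087,0.09,0.04,-0.68,0.5],[-0.087,0.0905,0.05,-0.75,0.5],[-0.087,0.0905,0.05,-0.75,0.5]]'
python3 - <<'E'
from h import *
o=st(); im=bot.camera("wrist"); C=cam("wrist",o); print(tray(im,C,(.52,.203)));cv2.imwrite("pics/w5.png",im[:,:,::-1])
im=bot.camera("side"); C=cam("side")
M=R.from_quat(o["tool_rot"]).as_matrix(); p=o["eef_pos"]
c=proj(C,[p])[0].astype(int); x0,y0=c[0]-60,c[1]-70
cr=cv2.resize(im[y0:y0+90,x0:x0+120],(780,585),interpolation=cv2.INTER_CUBIC)[:, :, ::-1].copy()
f=lambda P:tuple(((proj(C,[p+M@np.array(P)])[0]-[x0,y0]+.5)*6.5).astype(int).tolist())
for h in (0,.02,.04,.06,.08):
    cv2.line(cr,f((0,-.05,-h)),f((0,.05,-h)),(0,255,255),1)
for y in (-.05,-.035,.035,.05): cv2.line(cr,f((0,y,0)),f((0,y,-.1)),(255,0,255),1)
cv2.imwrite("pics/s5.png",cr)
E
```

```text
clock: 8.7
eef_pos: [0.5142, 0.282, 0.1472]
tool_rot: [0.731, -0.682, -0.001, 0.003]
ft_force: [-0.1, -1.4, 0.2]
grip_width: 0.0427
t 8.7 tcp [0.5142 0.282  0.1472] yaw -3.0721 F [-0.06 -1.36  0.15] w 0.0427 q [ 0.5   0.46  0.1   1.22 -0.   -1.14]
(array([ 0.52156555,  0.20200728,  0.07263843, -0.00131978]), np.float64(0.00029483726434458804), array([  243,    28,   145,   160, 16775], dtype=int32))
```

View pics/w5.png

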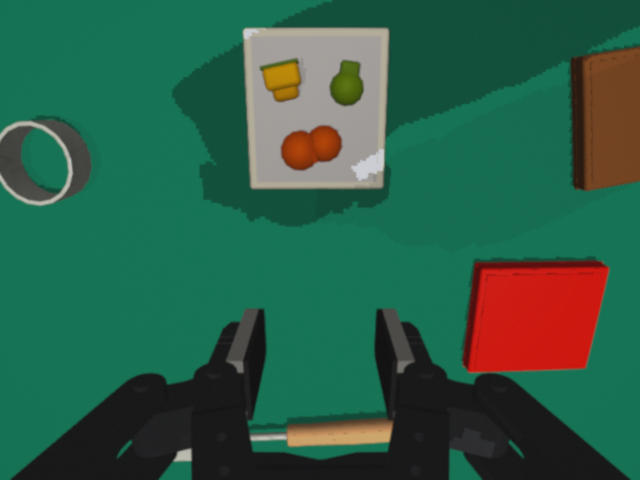

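View pics/s5.png

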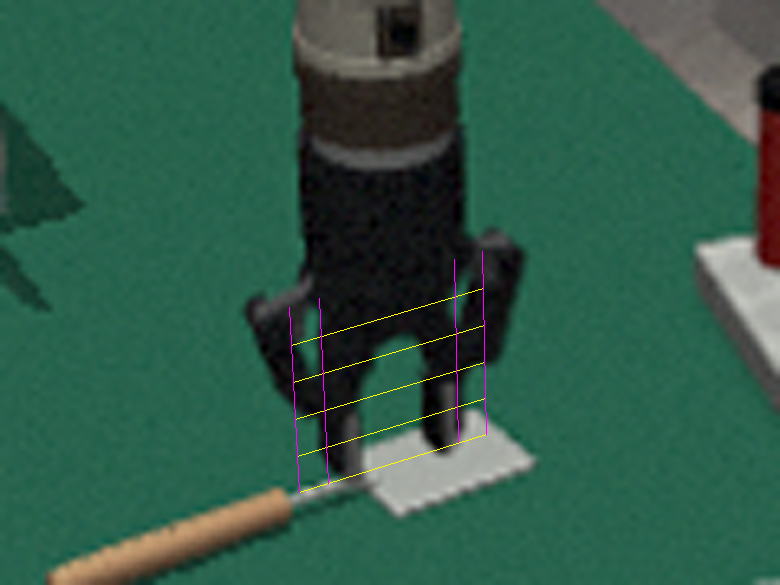

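```bash
python3 -m inch '[[0,0,0.0,0,0.85],[0,0,0.0,0,0.85],[0,0,0.0,0,0.85]]'
python3 - <<'E'
from h import *
o=st(); go(.5157,.2828,.007,np.pi+.072)
im=bot.camera("side"); C=cam("side")
M=R.from_quat(o["tool_rot"]).as_matrix(); p=o["eef_pos"]
c=proj(C,[p])[0].astype(int); x0,y0=c[0]-60,c[1]-70
cr=cv2.resize(im[y0:y0+90,x0:x0+120],(780,585),interpolation=cv2.INTER_CUBIC)[:, :, ::-1].copy()
f=lambda P:tuple(((proj(C,[p+M@np.array(P)])[0]-[x0,y0]+.5)*6.5).astype(int).tolist())
for h in (0,.02,.04,.06,.08):
    cv2.line(cr,f((0,-.05,-h)),f((0,.05,-h)),(0,255,255),1)
for y in (-.05,-.035,.035,.05): cv2.line(cr,f((0,y,0)),f((0,y,-.1)),(255,0,255),1)
cv2.imwrite("pics/s6.png",cr)
E
```

```text
clock: 9.18
eef_pos: [0.5161, 0.283, 0.1507]
tool_rot: [0.732, -0.682, 0.0, -0.0]
ft_force: [-0.3, -0.1, 0.6]
grip_width: 0.0128
t 9.18 tcp [0.5161 0.283  0.1507] yaw -3.0707 F [-0.3  -0.11  0.55] w 0.0128 q [ 0.5   0.46  0.11  1.22 -0.   -1.14]
shift [0.0002 0.0005 0.1437] turn -0.0005 (deg -0.1 ) dist 0.144
```

View pics/s6.png

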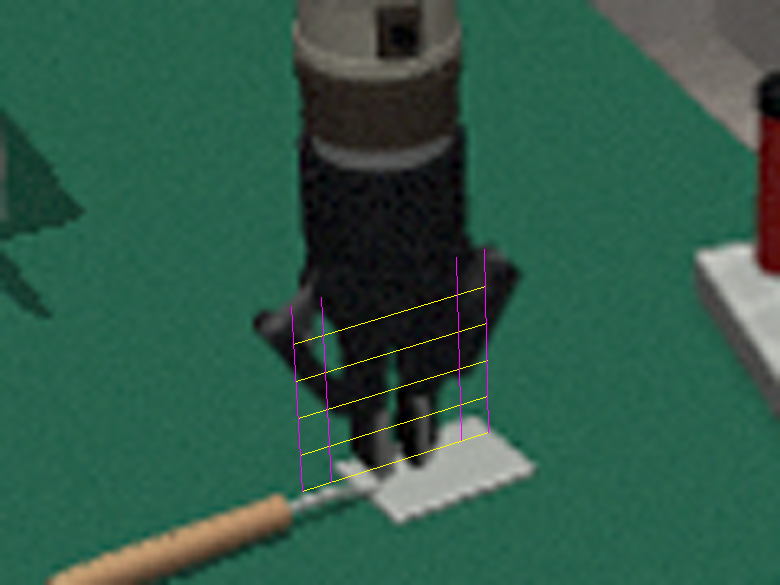

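```bash
python3 -m inch '[[0,0,0.05,0,0.85],[0,0,0.1,0,0.85],[0,0,0.13,0,0.85],[0,0,0.1415,0,0.85],[0,0,0.1435,0,0.85],[0,0,0.1435,0,0.85]]'
python3 - <<'E'
from h import *
o=st(); im=bot.camera("wrist"); C=cam("wrist",o); cv2.imwrite("pics/w7.png",im[:,:,::-1])
im=bot.camera("side"); cv2.imwrite("pics/s7.png",cv2.resize(im[150:265,230:385],(775,575),interpolation=cv2.INTER_CUBIC)[:,:,::-1])
E
```

```text
clock: 9.98
eef_pos: [0.5171, 0.2836, 0.0083]
tool_rot: [0.732, -0.681, 0.0, -0.001]
ft_force: [-0.8, -0.5, 0.3]
grip_width: 0.0129
t 9.97 tcp [0.5171 0.2836 0.0083] yaw -3.0704 F [-0.84 -0.45  0.33] w 0.0129 q [ 0.5   0.59 -0.07  0.9   0.   -1.14]
```

View pics/w7.png

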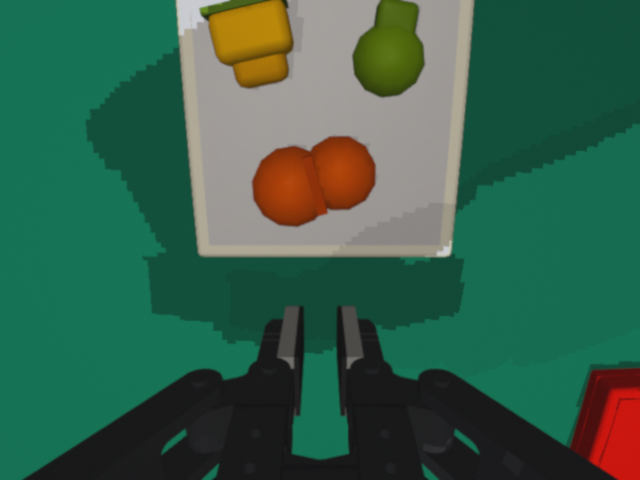

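View pics/s7.png

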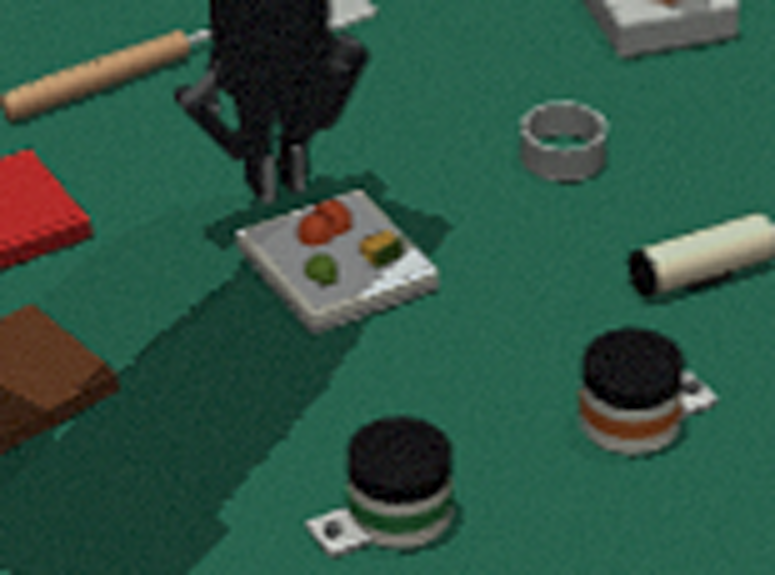

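```bash
python3 -m inch '[[0.008,0,0.001,0,0.85],[0.014,0,0.001,0,0.85],[0.018,0,0.001,0,0.85],[0.021,0,0.001,0,0.85],[0.025,0,0.001,0,0.85],[0.031,0,0.001,0,0.85],[0.038,0,0.001,0,0.85],[0.045,0,0.001,0,0.85],[0.05,0,0.001,0,0.85],[0.052,0,0.001,0,0.85]]'
python3 - <<'E'
from h import *
o=st(); im=bot.camera("wrist"); C=cam("wrist",o); cv2.imwrite("pics/w8.png",im[:,:,::-1])
im=bot.camera("top"); print(tray(im,cam("top"),(.525,.17)))
im=bot.camera("side"); cv2.imwrite("pics/s8.png",cv2.resize(im[150:265,230:385],(775,575),interpolation=cv2.INTER_CUBIC)[:,:,::-1])
E
```

```text
clock: 11.32
eef_pos: [0.5197, 0.2307, 0.0059]
tool_rot: [0.732, -0.682, -0.0, -0.0]
ft_force: [-0.5, 3.2, 1.5]
grip_width: 0.0132
t 11.32 tcp [0.5197 0.2307 0.0059] yaw -3.0709 F [-0.46  3.16  1.53] w 0.0132 q [ 0.42  0.57 -0.14  0.87  0.   -1.22]
(array([ 0.52712523,  0.165254  ,  0.01976268, -0.00627147]), np.float64(0.010593886576399366), array([235, 190,  38,  36, 742], dtype=int32))
```

View pics/w8.png

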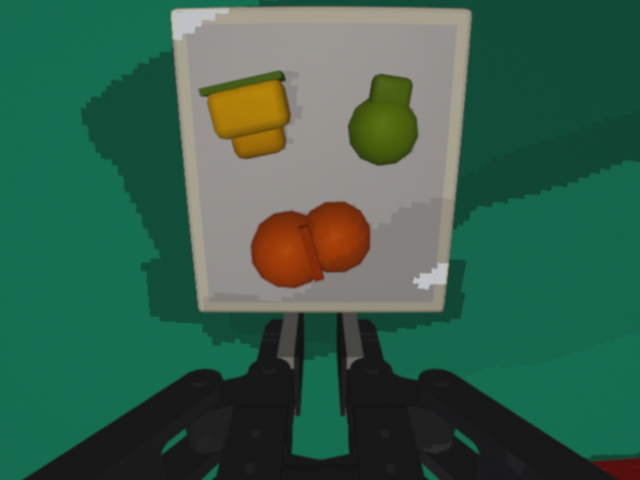

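View pics/s8.png

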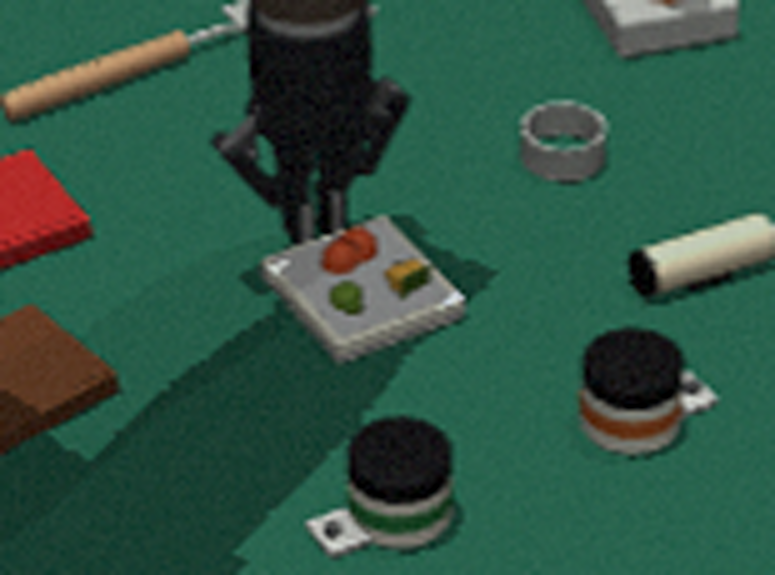

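```bash
cat >> h.py <<'E'
def traymask(name,im):
    hsv=cv2.cvtColor(im,cv2.COLOR_RGB2HSV)
    m=((hsv[:,:,1]<70)&(hsv[:,:,2]>(115 if name=="wrist" else 150))).astype(np.uint8)
    return m
def look(near,tag,view=True):
    o=st(); im=bot.camera("wrist"); C=cam("wrist",o); cv2.imwrite(f"pics/w{tag}.png",im[:,:,::-1])
    r=tray(im,C,near,"wrist"); print("tray",r[0].round(4),"rms",round(r[1],5),r[2])
    q=r[0]; G=np.array([.5357,-.012]);a=.071; d=q[:2]-G
    print("in gate frame: x %.4f y %.4f dth %.4f"%(d@[np.cos(a),np.sin(a)],d@[-np.sin(a),np.cos(a)],q[2]-a))
    return o,im,C,q
E
python3 - <<'E'
from h import *
look((.525,.17),"9")
E
```

```text
t 11.47 tcp [0.5197 0.2305 0.0059] yaw -3.0708 F [0.75 0.86 0.6 ] w 0.0123 q [ 0.42  0.57 -0.14  0.87 -0.   -1.22]
tray [ 0.5238  0.1695  0.0694 -0.0008] rms 0.00014 [  170     7   301   305 65202]
in gate frame: x 0.0010 y 0.1819 dth -0.0016
```

```bash
python3 -m inch '[[0.003,0,0,0,0.85],[0.009,0,0,0,0.85],[0.017,0,0,0,0.85],[0.025,0,0,0,0.85],[0.033,0,0,0,0.85],[0.041,0,0,0,0.85],[0.049,0,0,0,0.85],[0.055,0,0,0,0.85],[0.059,0,0,0,0.85],[0.06,0,0,0,0.85]]'
python3 - <<'E'
from h import *
look((.528,.11),"10")
E
```

```text
clock: 12.78
eef_pos: [0.5239, 0.171, 0.0058]
tool_rot: [0.732, -0.682, -0.0, 0.0]
ft_force: [0.3, 3.3, 0.4]
grip_width: 0.0131
t 12.78 tcp [0.5239 0.171  0.0058] yaw -3.0707 F [0.29 3.33 0.38] w 0.0131 q [ 0.32  0.54 -0.19  0.85  0.   -1.33]
tray [ 0.528   0.1101  0.0689 -0.0008] rms 0.00011 [  170     6   301   306 65449]
in gate frame: x 0.0010 y 0.1224 dth -0.0021
```

View pics/w10.png

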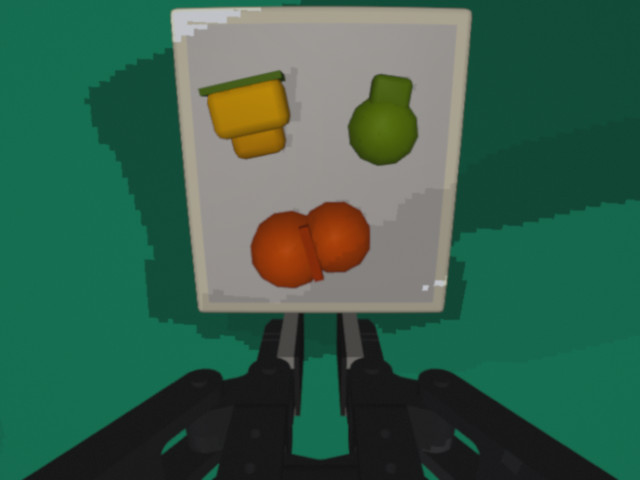

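```bash
python3 -m inch '[[0.003,0,0,0,0.85],[0.009,0,0,0,0.85],[0.017,0,0,0,0.85],[0.024,0,0,0,0.85],[0.029,0,0,0,0.85],[0.032,0,0,0,0.85],[0.033,0,0,0,0.85]]'
python3 - <<'E'
from h import *
look((.53,.078),"11")
im=bot.camera("side"); cv2.imwrite("pics/s11.png",cv2.resize(im[150:265,255:410],(775,575),interpolation=cv2.INTER_CUBIC)[:,:,::-1])
im=bot.camera("top"); cv2.imwrite("pics/t11.png",cv2.resize(im[140:290,240:440],(800,600),interpolation=cv2.INTER_CUBIC)[:,:,::-1])
E
```

```text
clock: 13.7
eef_pos: [0.5262, 0.1381, 0.0058]
tool_rot: [0.732, -0.682, -0.0, 0.0]
ft_force: [-0.3, 1.8, -0.7]
grip_width: 0.0127
t 13.7 tcp [0.5262 0.1381 0.0058] yaw -3.0707 F [-0.26  1.76 -0.66] w 0.0127 q [ 0.26  0.53 -0.21  0.84  0.   -1.39]
tray [ 0.5303  0.0772  0.0685 -0.0007] rms 0.00012 [  170     6   301   306 65506]
in gate frame: x 0.0010 y 0.0894 dth -0.0025
```

View pics/w11.png

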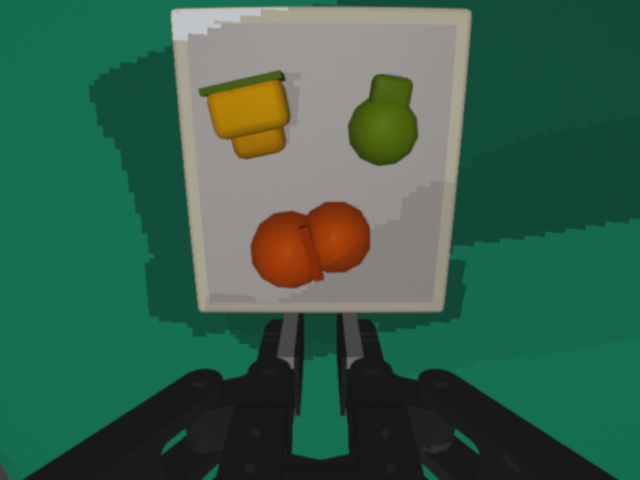

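View pics/t11.png

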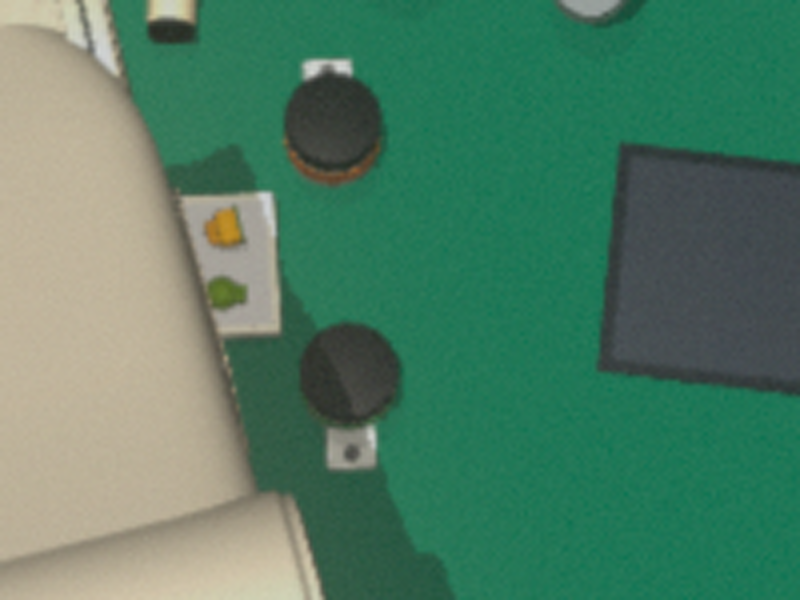

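View pics/s11.png

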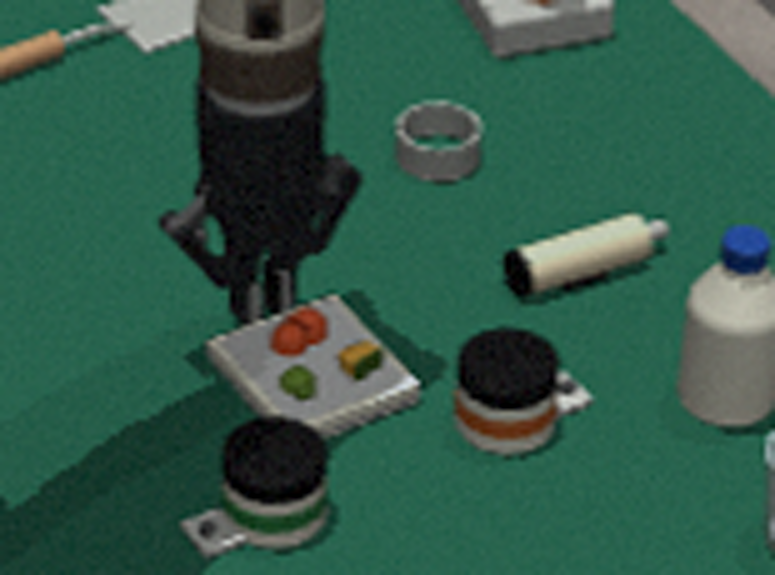

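Run:
```python
from h import *
from scipy.optimize import minimize
for n in ("top","side"):
    C=cam(n); im=cv2.imread(f"pics/{n}0.png")[:,:,::-1].copy()
    hsv=cv2.cvtColor(im,cv2.COLOR_RGB2HSV)
    if n=="top":print(hsv[200,300],hsv[234,327],hsv[183,323],hsv[247,327])
    r,g,b=[im[:,:,i].astype(float) for i in range(3)]
    # bench: R/G ratio low
    rat=r/np.maximum(g,1); 
    bench=np.median(rat[195:210,290:310]) if n=="top" else np.median(rat[230:240,325:335])
    prob=np.clip((rat-bench-.15)/.35,0,1)
    def f(q,dz=0):
        tot=0
        for s in (1,-1):
            x=q[0]+s*.079*np.cos(q[2]); y=q[1]+s*.079*np.sin(q[2])
            px=proj(C,[[x,y,.025]])[0]; k=28
            box=(int(px[0])-k,int(px[0])+k,int(px[1])-k,int(px[1])+k)
            S=4;h=(cylmask(C,x,y,0,.049)-[box[0]-.5,box[2]-.5])*S
            m=np.zeros((2*k*S,2*k*S),np.uint8);cv2.fillPoly(m,[np.round(h*16-8).astype(np.int32)],255,shift=4)
            m=cv2.resize(m,(2*k,2*k),interpolation=cv2.INTER_AREA)/255.
            yy,xx=np.mgrid[box[2]:box[3],box[0]:box[1]]
            W=plane(C,np.c_[xx.ravel(),yy.ravel()],.005)[:,:2]
            u=s*((W-q[:2])@[np.cos(q[2]),np.sin(q[2])]); v=abs((W-q[:2])@[-np.sin(q[2]),np.cos(q[2])])
            ok=~((u>.1)&(u<.14)&(v<.02))
            ok&=(W[:,1]<.13)
            far=((W[:,0]-x)**2+(W[:,1]-y)**2<.085**2)
            pr=prob[box[2]:box[3],box[0]:box[1]]
            # lower (band) pixels: dark green band counted as object only softly
            tot+=(((m-pr)**2).ravel()[ok&far]).sum()
        return tot
    best=min((minimize(f,[.5357+dx,-.012+dy,.071],method="Nelder-Mead",options=dict(initial_simplex=[[.5357+dx,-.012+dy,.071],[.5417,-.012,.071],[.5357,-.004,.071],[.5357,-.012,.13]])) for dx,dy in [(0,0),(.003,.002),(-.003,-.002)]),key=lambda s:s.fun)
    print(n,best.x.round(4),best.fun)
```

```text
[ 80 192 137] [60 23 77] [ 17  87 112] [ 55  31 158]
top [ 0.5373 -0.0106  0.0657] 45.16913840418663
side [ 0.5344 -0.0159  0.0685] 153.77270376135294
```

```bash
python3 -m inch '[[0.003,0,0,0,0.85],[0.008,0,0,0,0.85],[0.014,0,0,0,0.85],[0.020,0,0,0,0.85],[0.026,0,0,0,0.85],[0.031,0,0,0,0.85],[0.034,0,0,0,0.85],[0.035,0,0,0,0.85]]'
python3 - <<'E'
from h import *
look((.532,.043),"12")
im=bot.camera("side"); cv2.imwrite("pics/s12.png",cv2.resize(im[180:272,270:394],(775,575),interpolation=cv2.INTER_CUBIC)[:,:,::-1])
im=bot.camera("top"); cv2.imwrite("pics/t12.png",cv2.resize(im[145:265,260:420],(800,600),interpolation=cv2.INTER_CUBIC)[:,:,::-1])
E
```

```text
clock: 14.85
eef_pos: [0.5287, 0.1032, 0.0058]
tool_rot: [0.732, -0.682, -0.0, 0.0]
ft_force: [0.2, 4.2, 0.7]
grip_width: 0.0128
t 14.85 tcp [0.5287 0.1032 0.0058] yaw -3.0707 F [0.21 4.18 0.69] w 0.0128 q [ 0.19  0.52 -0.22  0.83  0.   -1.45]
tray [ 0.5328  0.0423  0.0687 -0.0007] rms 0.00012 [  170     6   301   306 65563]
in gate frame: x 0.0010 y 0.0544 dth -0.0023
```

View pics/w12.png

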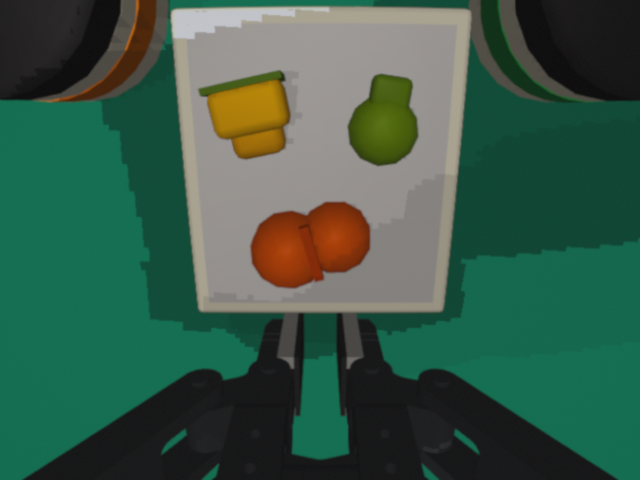

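View pics/t12.png

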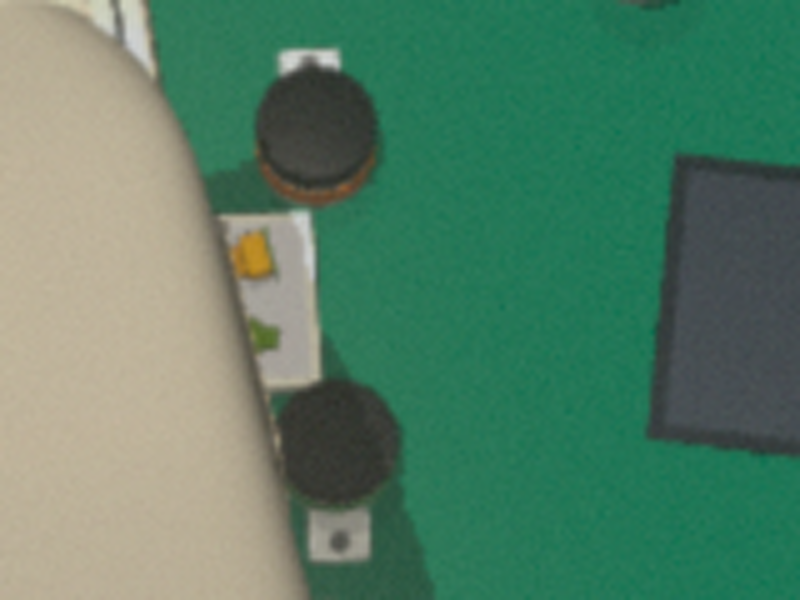

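View pics/s12.png

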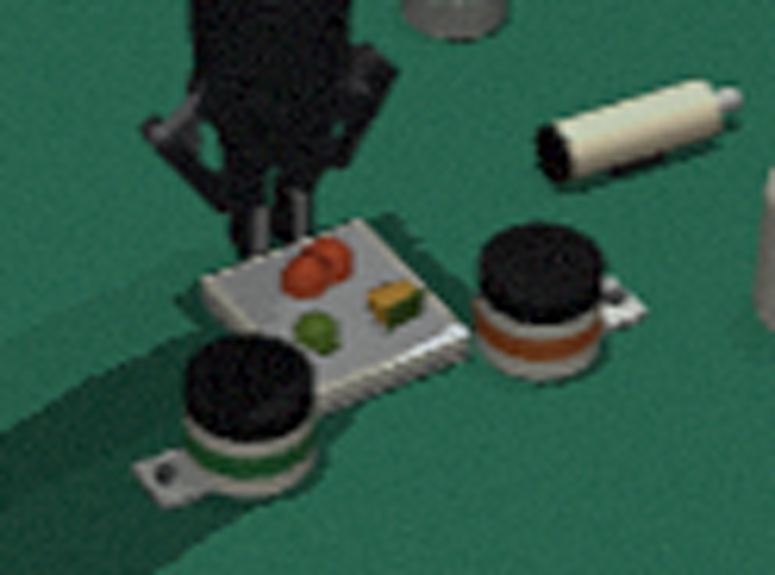

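Run:
```python
from h import *
o=bot.get_obs(); im=bot.camera("wrist"); C=cam("wrist",o)
v=im[:,:,::-1].copy()
v=cv2.copyMakeBorder(v,40,0,0,0,cv2.BORDER_CONSTANT)
a=np.linspace(0,2*np.pi,400)
for (gx,gy,ga),col in [((.5357,-.012,.071),(0,255,255)),((.5373,-.0106,.066),(255,0,255))]:
  for s in (1,-1):
    for z in (0,.049):
        P=np.c_[gx+s*.079*np.cos(ga)+.03*np.cos(a),gy+s*.079*np.sin(ga)+.03*np.sin(a),np.full(400,z)]
        for p in proj(C,P):
            if -40<p[1]<200 and -5<p[0]<640: cv2.circle(v,(int(round(p[0])),int(round(p[1]))+40),0,col,-1)
cv2.imwrite("pics/w13.png",cv2.resize(v[:180],(800,225)))
cv2.imwrite("pics/w13b.png",np.hstack([cv2.resize(v[:180,60:200],(392,504),interpolation=cv2.INTER_NEAREST),cv2.resize(v[:180,450:590],(392,504),interpolation=cv2.INTER_NEAREST)]))
```

```text
(no output)
```

View pics/w13b.png

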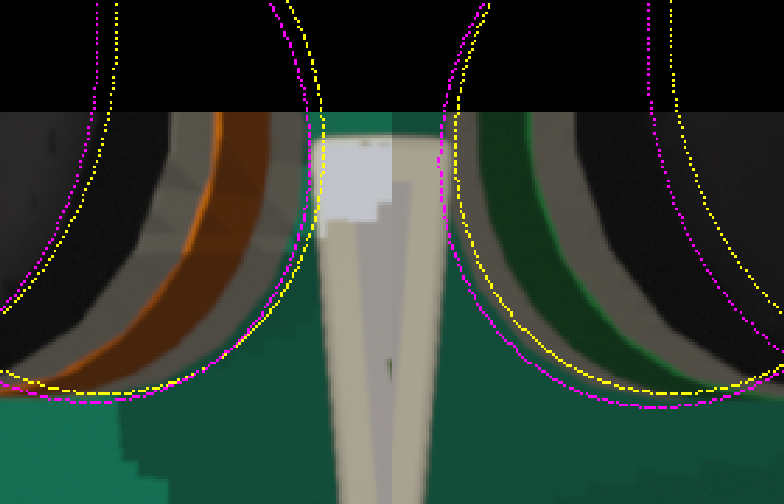

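```bash
python3 -m inch '[[0.003,0,0,0,0.85],[0.008,0,0,0,0.85],[0.014,0,0,0,0.85],[0.020,0,0,0,0.85],[0.026,0,0,0,0.85],[0.031,0,0,0,0.85],[0.034,0,0,0,0.85],[0.035,0,0,0,0.85]]'
python3 - <<'E'
from h import *
look((.535,.008),"14")
E
```

```text
clock: 16.05
eef_pos: [0.5312, 0.0683, 0.0058]
tool_rot: [0.732, -0.682, -0.0, 0.0]
ft_force: [-0.5, 3.1, -0.6]
grip_width: 0.0128
t 16.05 tcp [0.5312 0.0683 0.0058] yaw -3.0707 F [-0.53  3.05 -0.63] w 0.0128 q [ 0.13  0.51 -0.23  0.83  0.   -1.51]
tray [ 0.5353  0.0074  0.0689 -0.0007] rms 0.00011 [  170     6   302   306 65776]
in gate frame: x 0.0010 y 0.0194 dth -0.0021
```

View pics/w14.png

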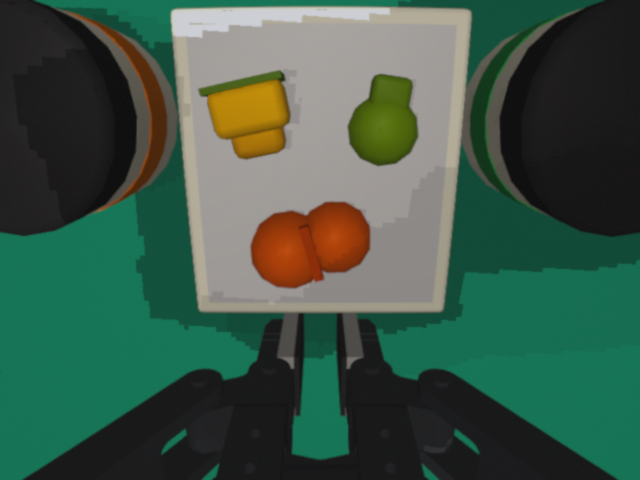

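```bash
python3 -m inch '[[0.003,0,0,0,0.85],[0.009,0.0001,0,0,0.85],[0.017,0.0002,0,0,0.85],[0.025,0.0003,0,0,0.85],[0.033,0.0003,0,0,0.85],[0.041,0.0003,0,0,0.85],[0.049,0.0003,0,0,0.85],[0.055,0.0003,0,0,0.85],[0.059,0.0003,0,0,0.85],[0.06,0.0003,0,0,0.85]]'
python3 - <<'E'
from h import *
look((.539,-.05),"15")
E
```

```text
clock: 17.35
eef_pos: [0.5352, 0.0084, 0.0058]
tool_rot: [0.732, -0.682, -0.0, -0.0]
ft_force: [-0.1, 3.0, 0.0]
grip_width: 0.0126
t 17.35 tcp [0.5352 0.0084 0.0058] yaw -3.0707 F [-0.09  2.95  0.02] w 0.0126 q [ 0.02  0.51 -0.23  0.83  0.   -1.63]
tray [ 0.5393 -0.0525  0.0703 -0.0006] rms 0.00011 [  170     6   302   307 66101]
in gate frame: x 0.0007 y -0.0406 dth -0.0007
```

View pics/w15.png

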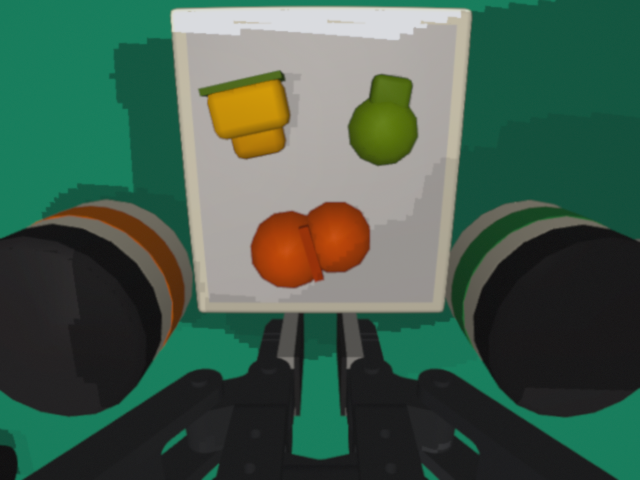

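```bash
python3 -m inch '[[0.003,0,0,0,0.85],[0.009,0,0,0,0.85],[0.017,0,0,0,0.85],[0.025,0,0,0,0.85],[0.033,0,0,0,0.85],[0.041,0,0,0,0.85],[0.049,0,0,0,0.85],[0.055,0,0,0,0.85],[0.059,0,0,0,0.85],[0.06,0,0,0,0.85]]'
python3 - <<'E'
from h import *
look((.544,-.112),"16")
im=bot.camera("side"); cv2.imwrite("pics/s16.png",cv2.resize(im[190:330,290:478],(775,575),interpolation=cv2.INTER_CUBIC)[:,:,::-1])
E
```

```text
clock: 18.65
eef_pos: [0.5395, -0.0514, 0.0058]
tool_rot: [0.732, -0.682, -0.0, -0.0]
ft_force: [-0.1, 2.6, 0.8]
grip_width: 0.0128
t 18.65 tcp [ 0.5395 -0.0514  0.0058] yaw -3.0707 F [-0.11  2.64  0.78] w 0.0128 q [-0.1   0.52 -0.21  0.83  0.   -1.74]
tray [ 0.5436 -0.1124  0.069  -0.0007] rms 0.00011 [  170     6   302   306 65778]
in gate frame: x 0.0007 y -0.1007 dth -0.0020
```

View pics/s16.png

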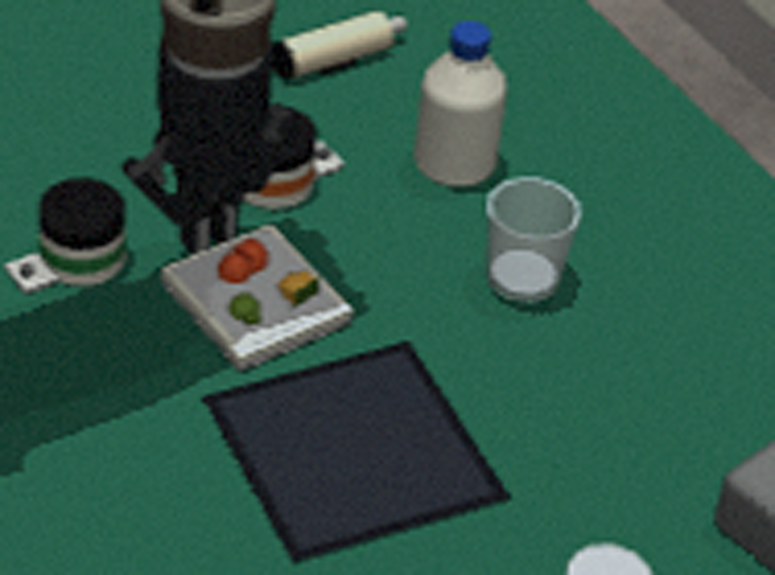

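Run:
```python
from h import *
o=bot.get_obs(); t0,t1=.069,-.12; L=.146
off=o["eef_pos"][:2]-(np.array([.5436,-.1124])+.061*np.array([-np.sin(t0),np.cos(t0)])); print(off)
c=np.array([.5436,-.1124]); N=20
for k in range(1,N+1):
    tm=t0+(t1-t0)*(k-.5)/N; c=c+L/N*np.array([np.sin(tm),-np.cos(tm)]); t=t0+(t1-t0)*k/N
    if k%2==0: print(c.round(4),round(t,3),end=' '); go(*(c+.061*np.array([-np.sin(t),np.cos(t)])+off),.006,np.pi+.0706+(t-t0),o)
```

```text
[8.31833046e-05 8.62802490e-05]
[ 0.5445 -0.127 ] 0.05 shift [ 0.0146 -0.001  -0.0002] turn 0.0093 (deg 1.1 ) dist 0.015
[ 0.5451 -0.1416] 0.031 shift [ 0.0292 -0.0017 -0.0002] turn 0.0183 (deg 2.2 ) dist 0.029
[ 0.5454 -0.1562] 0.012 shift [ 0.0439 -0.0021 -0.0002] turn 0.0273 (deg 3.3 ) dist 0.044
[ 0.5454 -0.1708] -0.007 shift [ 0.0585 -0.0023 -0.0002] turn 0.0363 (deg 4.4 ) dist 0.059
[ 0.5452 -0.1854] -0.025 shift [ 0.0732 -0.0022 -0.0002] turn 0.0454 (deg 5.4 ) dist 0.073
[ 0.5447 -0.1999] -0.044 shift [ 0.0878 -0.0018 -0.0002] turn 0.0544 (deg 6.5 ) dist 0.088
[ 0.5439 -0.2145] -0.063 shift [ 1.024e-01 -1.100e-03 -1.000e-04] turn 0.0634 (deg 7.6 ) dist 0.102
[ 0.5428 -0.2291] -0.082 shift [ 1.171e-01 -1.000e-04 -1.000e-04] turn 0.0724 (deg 8.7 ) dist 0.117
[ 0.5415 -0.2436] -0.101 shift [ 1.316e-01  1.100e-03 -1.000e-04] turn 0.0814 (deg 9.8 ) dist 0.132
[ 0.5399 -0.2581] -0.12 shift [ 1.462e-01  2.600e-03 -1.000e-04] turn 0.0905 (deg 10.9 ) dist 0.146
```

```bash
python3 -m inch '[[0.003,-0.0002,0,0.002,0.85],[0.009,-0.0006,0,0.0056,0.85],[0.017,-0.0011,0,0.0105,0.85],[0.025,-0.0015,0,0.0155,0.85],[0.033,-0.0018,0,0.0205,0.85],[0.041,-0.002,0,0.0255,0.85],[0.049,-0.0022,0,0.0305,0.85],[0.057,-0.0023,0,0.0354,0.85],[0.063,-0.0023,0,0.039,0.85],[0.066,-0.0023,0,0.041,0.85]]'
python3 - <<'E'
from h import *
o,im,C,q=look((.5453,-.178),"17")
t0=q[2];t1=-.115;c=q[:2].copy();L=(c[1]+.257)
off=o["eef_pos"][:2]-(c+.061*np.array([-np.sin(t0),np.cos(t0)]));print(off)
M=R.from_quat(o["tool_rot"]).as_matrix();yaw=np.arctan2(M[1,1],M[0,1])
N=10
for k in range(1,N+1):
    tm=t0+(t1-t0)*(k-.5)/N; c=c+L/N*np.array([np.sin(tm),-np.cos(tm)]); t=t0+(t1-t0)*k/N
    print(c.round(4),round(t,3),end=' '); go(*(c+.061*np.array([-np.sin(t),np.cos(t)])+off),.006,yaw+(t-t0),o)
E
```

```text
clock: 20.0
eef_pos: [0.5465, -0.1173, 0.0058]
tool_rot: [-0.702, 0.713, 0.0, 0.0]
ft_force: [0.7, 3.6, 0.7]
grip_width: 0.0129
t 20.0 tcp [ 0.5465 -0.1173  0.0058] yaw 3.1262 F [0.68 3.62 0.67] w 0.0129 q [-0.21  0.55 -0.16  0.86  0.   -1.77]
tray [ 0.5453 -0.1784 -0.0164 -0.0007] rms 0.00011 [  170     6   302   306 65890]
in gate frame: x -0.0022 y -0.1666 dth -0.0874
[1.3216043e-04 3.7091530e-05]
[ 0.5452 -0.1862] -0.026 shift [ 0.0079 -0.0006 -0.0002] turn 0.0047 (deg 0.6 ) dist 0.008
[ 0.5449 -0.1941] -0.036 shift [ 0.0157 -0.001  -0.0002] turn 0.0094 (deg 1.1 ) dist 0.016
[ 0.5446 -0.2019] -0.046 shift [ 0.0236 -0.0014 -0.0002] turn 0.0141 (deg 1.7 ) dist 0.024
[ 0.5442 -0.2098] -0.056 shift [ 0.0315 -0.0018 -0.0002] turn 0.0188 (deg 2.3 ) dist 0.032
[ 0.5437 -0.2176] -0.066 shift [ 0.0394 -0.002  -0.0002] turn 0.0235 (deg 2.8 ) dist 0.039
[ 0.5432 -0.2255] -0.076 shift [ 0.0473 -0.0022 -0.0002] turn 0.0282 (deg 3.4 ) dist 0.047
[ 0.5425 -0.2333] -0.085 shift [ 0.0551 -0.0023 -0.0002] turn 0.033 (deg 4.0 ) dist 0.055
[ 0.5418 -0.2412] -0.095 shift [ 0.063  -0.0023 -0.0002] turn 0.0377 (deg 4.5 ) dist 0.063
[ 0.541 -0.249] -0.105 shift [ 0.0709 -0.0022 -0.0002] turn 0.0424 (deg 5.1 ) dist 0.071
[ 0.5402 -0.2568] -0.115 shift [ 0.0788 -0.0021 -0.0002] turn 0.0471 (deg 5.6 ) dist 0.079
```

View pics/w17.png

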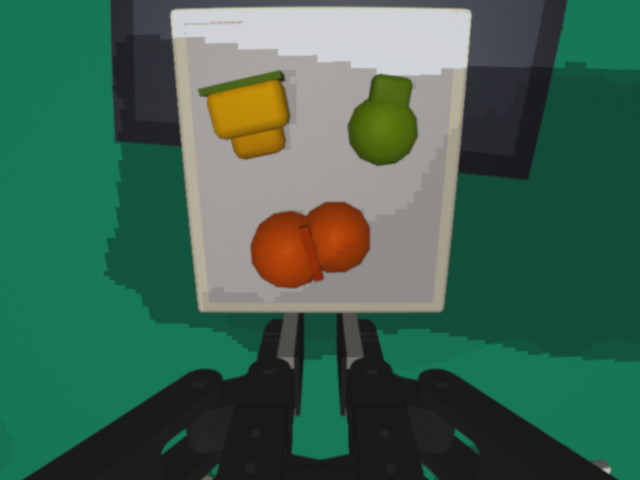

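```bash
python3 -m inch '[[0.003,-0.0002,0,0.002,0.85],[0.009,-0.0006,0,0.0054,0.85],[0.017,-0.0011,0,0.0102,0.85],[0.025,-0.0015,0,0.015,0.85],[0.033,-0.0018,0,0.0198,0.85],[0.041,-0.0021,0,0.0246,0.85],[0.05,-0.0023,0,0.03,0.85],[0.056,-0.0023,0,0.0335,0.85],[0.061,-0.0023,0,0.0365,0.85],[0.063,-0.0023,0,0.0377,0.85]]'
python3 - <<'E'
from h import *
o,im,C,q=look((.5418,-.241),"18")
E
```

```text
clock: 21.3
eef_pos: [0.5478, -0.1802, 0.0058]
tool_rot: [-0.673, 0.74, 0.0, 0.0]
ft_force: [0.4, 3.5, 1.0]
grip_width: 0.0128
t 21.3 tcp [ 0.5478 -0.1802  0.0058] yaw 3.0475 F [0.37 3.49 1.04] w 0.0128 q [-0.32  0.58 -0.11  0.88  0.   -1.79]
tray [ 0.5418 -0.241  -0.0948 -0.0006] rms 0.00012 [  170     6   302   307 66151]
in gate frame: x -0.0101 y -0.2288 dth -0.1658
```

View pics/w18.png

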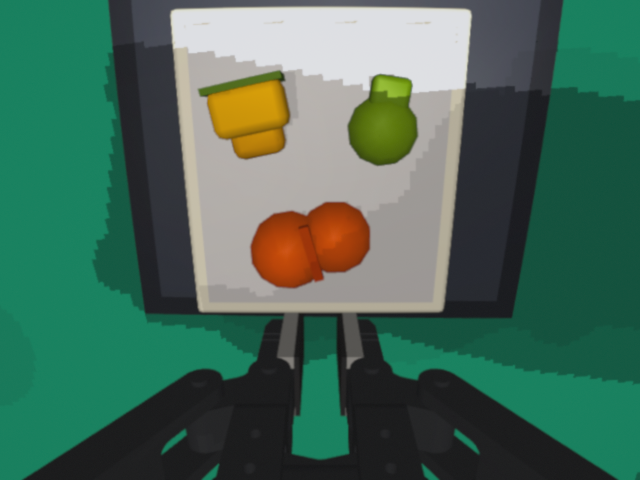

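```bash
python3 -m inch '[[0.003,-0.0001,0,0.001,0.85],[0.008,-0.0002,0,0.002,0.85],[0.013,-0.0003,0,0.003,0.85],[0.017,-0.0003,0,0.004,0.85],[0.019,-0.0003,0,0.005,0.85],[0.020,-0.0003,0,0.005,0.85]]'
python3 - <<'E'
from h import *
o,im,C,q=look((.54,-.26),"19")
E
```

```text
clock: 22.1
eef_pos: [0.5463, -0.2, 0.0058]
tool_rot: [-0.669, 0.743, -0.0, 0.0]
ft_force: [0.5, 2.9, 0.4]
grip_width: 0.0126
t 22.1 tcp [ 0.5463 -0.2     0.0058] yaw 3.0373 F [0.54 2.91 0.42] w 0.0126 q [-0.35  0.59 -0.1   0.89  0.   -1.82]
tray [ 0.5397 -0.2607 -0.1051 -0.0006] rms 0.00013 [  170     6   302   307 66336]
in gate frame: x -0.0137 y -0.2483 dth -0.1761
```

View pics/w19.png

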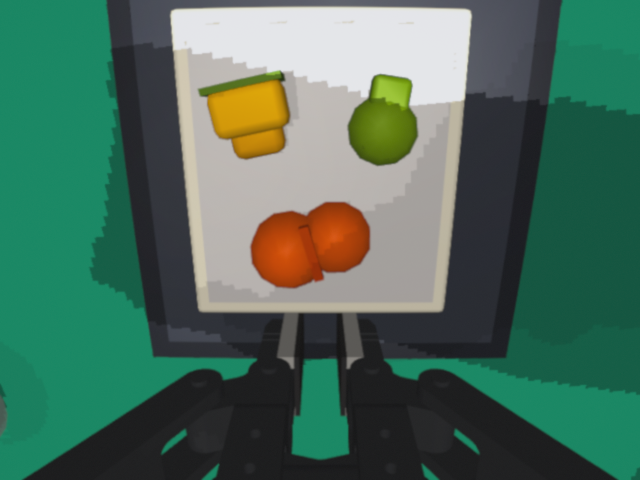

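```bash
python3 -m inch '[[-0.004,0,0,0,0.85],[-0.014,0,0,0,0.85],[-0.025,0,0,0,0.85],[-0.03,0,-0.02,0,0.85],[-0.03,0,-0.07,0,0.85],[-0.03,0,-0.12,0,0.85],[-0.03,0,-0.17,0,0.85],[-0.03,0,-0.2,0,0.85],[-0.03,0,-0.2,0,0.85]]'
python3 - <<'E'
from h import *
o,im,C,q=look((.54,-.26),"20")
m=bot.masks_of("wrist","mat")
im=bot.camera("side"); S=cam("side"); cv2.imwrite("pics/s20.png",im[:,:,::-1])
for n,c in (("wrist",C),):
    for r in m[:1]:
        print("mat",r["score"],fitrect(c,r["pixels"],.001,.15,.15,(-.1,)))
im=bot.camera("top"); cv2.imwrite("pics/t20.png",im[:,:,::-1])
E
```

```text
clock: 23.28
eef_pos: [0.5513, -0.1699, 0.2091]
tool_rot: [-0.67, 0.743, -0.003, 0.002]
ft_force: [-0.0, 0.8, -0.4]
grip_width: 0.0129
t 23.27 tcp [ 0.5513 -0.1699  0.2091] yaw 3.0382 F [-0.    0.8  -0.44] w 0.0129 q [-0.3   0.4   0.17  1.33 -0.   -1.77]
tray [ 5.396e-01 -2.605e-01 -1.063e-01 -5.000e-04] rms 0.00029 [  265    27   121   134 12594]
in gate frame: x -0.0138 y -0.2482 dth -0.1773
mat 0.86 (array([ 5.35974272e-01, -2.56062405e-01, -1.11181130e-01,  9.00766494e-05]), np.float64(0.0005782687468537136))
```

View pics/w20.png

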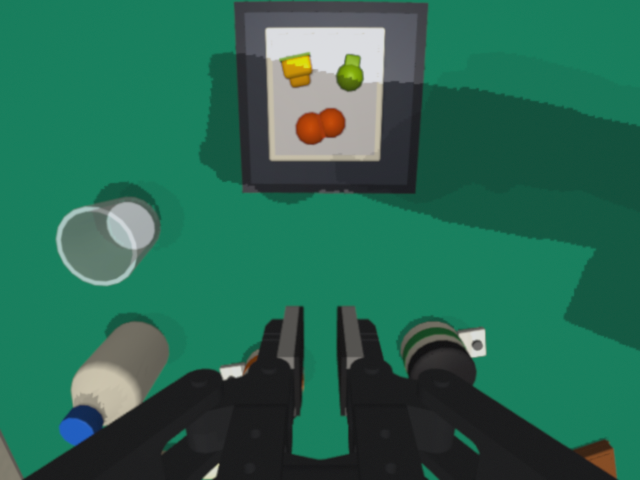

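View pics/s20.png

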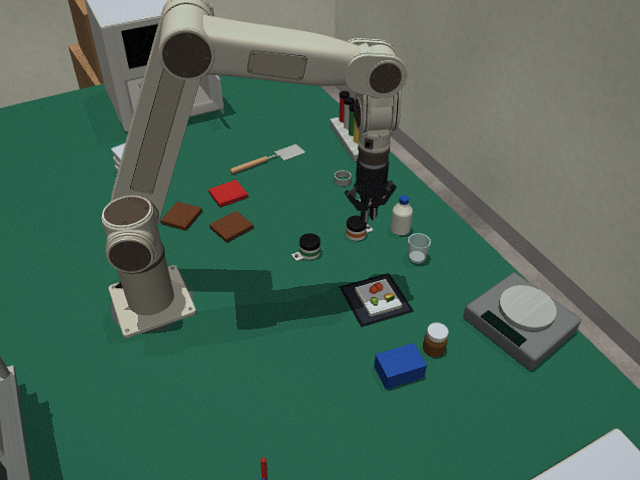

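View pics/t20.png

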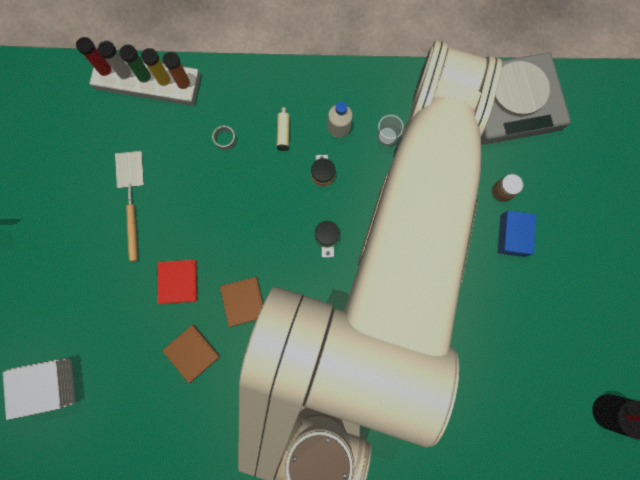

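Run:
```python
from workcell import bot
print(bot.job_done())
```

```text
the job is handed in; nothing more can be done
None
```

I pushed the white tray through the gap between the canisters and onto the mat, backed the hand away and handed the job in at about 23 s. I first squared the tray with a flat two-finger push on its side. I then pushed it straight through from behind and turned it slightly onto the mat.

**Final position:** in the last wrist picture the tray is about 4 mm off the mat's centre in x and in y, and turned 0.005 rad from it. That leaves about 20 mm of mat all round.

**Samples and surroundings:** all three samples stand where they were on the tray. By eye in the last top and side pictures nothing else had moved. I saw no contact with the canisters, and the highest reading I saw was about 6 N.

**Disagreements:** the top and side cameras differed by up to 3 mm in x and 5 mm in y on the gap's middle. The wrist view at the gap showed the tray about central, within a millimetre. The last top picture could not show the tray because the arm hid it, so the final fit rests on the wrist view, and the side picture agrees by eye.

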